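Seat a board nest on its kinematic base and lock it with the hold-down

ROBOT

A 6-joint arm with a two-finger parallel gripper is mounted at the origin on a cart in front of the work surface, level with it; the furniture and walls round the work are solid. World frame = base frame: x ahead of the robot, y to its left, z up, the work surface at z = 0. Lengths are in m, angles in rad, forces in N, time in s.
With the tool pointing down it reaches from about 0.375 to 0.925 m from the base axis. Payload 5.7 kg.
Tool frame: the origin (TCP) lies at the very end of the fingers, on their centre line; the grasp point (between the pads) lies 19 mm behind it; y points along the fingers, z is the direction in which the jaws open and shut, and the axes are right-handed (so a half turn about y gives the same grasp; the last joint's range is limited). The gripper opens to 88 mm and grips with 3 to 60 N. Pads are 20 mm wide; open, the fingers measure 115 mm over their backs; the gripper's body (75 mm by 178 mm) begins 61 mm behind the grasp point.
Start: joints at [-1.241, 0.359, 1.51, -0, 1.272, -0.115], TCP at [0.258, -0.542, 0.223] pointing down, gripper open.
Joint ranges: [-2.97, 2.97], [-1.01, 2.36], [0.21, 2.38], [-0.96, 4.11], [0.2, 2.71], [-2.98, 2.98]. Speed limits (rad/s): [2.39, 2.39, 3.14, 3.14, 3.14, 3.14].

INTERFACE

Orientations are given as a 3x3 rotation matrix whose columns are the frame's x, y, z axes.
In Python, from cell import r gives the robot as it stands. The module is installed in compiled form; this text tells all that it offers.
- The arm moves only by the tool servo_tool, never from a script. Its argument "targets" is a list of rows, each an object with "travel": the shift along the tool's x, y, z in m, a list of three; "rot": the turn, a rotation vector about the tool's x, y, z in rad, a list of three; "fingers": the gripper command: -1 is shut, 1 is fully open, values between are in proportion. In form: [{"travel": [tx, ty, tz], "rot": [wx, wy, wz], "fingers": fingers}, ...]. A call has 1 to 20 rows; each row is the pose to reach, as a shift and turn from the pose measured when the call began, along the tool's axes at that moment; what a row does not reach only later rows make up. A row lasts 1/10 s, in which the tool goes at most 50 mm and 8.59 degrees, less where a joint would pass 70% of its speed; a pose out of reach is approached as far as the arm can. A call with a gripper value outside its range is refused whole. The fingers move at their own pace and stop on an object; "grip_force" is the grip in N (left out, the last holds). Time passes only in rows, so rows that repeat a pose let the fingers close. It gives the time, the measured TCP pose, the force and the opening at its end, in the units of the state.
- r.get_state(): the state, without advancing time (a new reading comes with each control period).
- r.read_camera(name): name is "side" or "top"; returns (picture, depth): 480x640x3 uint8, blue, green, red; 480x640 float32, m along the optical axis (not along the pixel's ray), 0 where there is no reading.
- r.calibration(name): a dict with "mtx" (3x3 intrinsics, pixels), "view" (4x4, takes a point from world to camera coordinates). Camera axes: x right, y up, looking along -z (the intrinsics and any distortion apply to the point x, -y, -z); pixel columns grow to the right and rows downward; lengths in m; the calibration is good to about 2 mm. A picture is of the moment at which its call begins. calibration takes no time and is no camera call.
- r.sign_off(): hands the job in, once; it reports no verdict.
The state is a dict: "time_s": time; "joints": joint angles; "qd": joint speeds; "effort": joint torques, N m; "position": TCP position; "tcp_rot": TCP orientation; "contact_force": force on the tool from outside, world axes, zero at the start; "ft_torque": the same for the moment, N m; "opening": opening from 0.0 (shut) to 1.0 (fully open).
Only numpy, scipy, OpenCV 4.12 (cv2) and the standard library are available. Lean on these libraries where they do the work, as an engineer would, in place of code of your own. Each camera call takes 0.05 s, during which the arm holds its last target.

TASK

Fit the board nest onto its kinematic base on the worktop: first swing the hold-down arm clear, then carry the nest over level and set it down gently so that its three ball feet settle in the cone, in the groove and on the flat pad. Finally swing the hold-down arm back against its stop so that its spring plunger presses on the button of the nest, let go, and leave the other things on the worktop where they are.

Things in the scene. Friction and masses are not known exactly. Their poses are not given: they have to be found in the camera images.
- nest: Board nest, 0.6 kg (+-25 %): bright aluminium plate 119 x 144 x 10 mm, 144 wide at its -x edge, tapering to 48 at its +x edge; a green board lies fixed along y at x = -31. It stands on three 14 mm steel balls. Origin: level with the ball bottoms, z up; plate underside at z = 14, top at 24. Seated, its x, y and heading equal kin_base's and it is 15.9 mm higher; it fits only this way round
- lift_bar (a point): middle of the top of the nest's lifting bar, at x = -3, y = 0, z = 58 mm of the nest, within 8 mm of its centre of mass. The bar is a solid upright block, 14 mm thick along the nest's x, 46 mm long along its y, standing 34 mm above the plate; beside it all else ends within 8 mm above the plate
- button (a point): middle of the top of the nest's round button, at x = 22, y = 0, z = 28 mm of the nest; 26 mm across at the foot, sloping up to a 10 mm flat top 4 mm above the plate
- foot_cone (a point): centre of the ball foot that goes in the cone, at x = -30, y = +55, z = 7 mm of the nest
- foot_groove (a point): centre of the ball foot that goes in the groove, at x = -30, y = -55, z = 7 mm of the nest
- foot_flat (a point): centre of the ball foot that goes on the flat pad, at x = +50, y = 0, z = 7 mm of the nest
- kin_base: Kinematic base, fixed to the worktop (where, differs): dark steel plate 164 x 160 x 10 mm, 160 wide at its -x edge, tapering to 54 at its +x edge, where a post carries the hold-down arm; on it three bright polished steel seats. Origin: underside of the plate, between the seats, z up. A ball set down within about 4 mm of the middle of cone or groove slides home by the nest's weight
- seat_cone (a point): place of the ball's centre when it rests in the cone, x = -30, y = +55, z = 22.9 mm of kin_base. The seat is a round block 32 mm across, 12 mm high on the plate, with a 90 degree cone, 18 mm wide at the mouth
- seat_groove (a point): place of the ball's centre when it rests in the groove, x = -30, y = -55, z = 22.9 mm of kin_base. The seat is a block 30 x 30 x 12 mm on the plate with a 90 degree V groove along y, 18 mm wide at the mouth
- seat_flat (a point): place of the ball's centre when it rests on the flat pad, x = +50, y = 0, z = 22.9 mm of kin_base. The pad is a low round disc 26 mm across, its top at z = 15.9
- holddown (a joint): angle of the hold-down arm about its upright pivot, rad: 0 = against its stop, pointing along -x of kin_base over the seats; it grows counter-clockwise seen from above (arm to the -y side of kin_base) up to 1.75. Clear of the nest above 1.1. It stays where it is left: about 1 N at the knob moves it, up to 5 N while the plunger climbs the button
- swing_pivot (a point): top of the arm's pivot, at x = 92, y = 0, z = 62 mm of kin_base. The arm is a bright steel bar 14 mm wide and 10 thick, 50 to 60 mm above the worktop, its end 79 mm from the pivot
- swing_knob (a point): middle of the top of the upright black round knob on the hold-down arm, 14 mm in diameter, 40 mm high, 42 mm from the pivot; its top is 100 mm above the worktop, 26 mm above the bar of a seated nest, its foot at 60 mm
- plunger_tip (a point): lowest point of the ball-nosed plunger (9 mm thick) under the arm, 70 mm from the pivot, 41.6 mm above the worktop when free. The button of a seated nest is 2.3 mm higher, so it rides up its slope
- plunger (a joint): how far the sprung plunger is pushed up into the arm, m: 0 when free, about 0.0015 when it bears on the button of a seated nest (about 3 N)
- dropper: bystander: small amber dropper bottle, 30 mm across, 104 mm high; origin under its middle
- loupe_10x: bystander: black eye loupe, 37 mm across, 40 mm high; origin under its middle
- tape_roll: bystander: roll of amber tape lying flat, 72 mm across, 12 mm high; origin under its middle
- cup_of_swabs: bystander: clear cup of swabs, 51 mm across, 109 mm high; origin under its middle

How it is judged:
On the way, in this order (a step that is already met when the one before it is completed fails the run):
1. the hold-down arm is swung clear of the seats, with the nest not yet on the base (value of joint holddown above 1.1 rad and distance between foot_cone and seat_cone above 0.03 m), for 0.1 s.
2. the nest rests with its three balls in the cone, in the groove and on the flat pad while the arm is clear (distance between foot_cone and seat_cone below 0.002 m and distance between foot_groove and seat_groove below 0.002 m and distance between foot_flat and seat_flat below 0.002 m and contact force between the fingers and nest below 0.1 N and value of joint holddown above 0.9 rad), for 0.2 s.
At the end, for the whole second after the job is handed in: each of the three balls lies within 2 mm of its seated place in cone, groove and on the flat pad, the nest is at rest, the hold-down arm is within 0.06 rad of its stop and its plunger is pushed in by more than 0.8 mm by the button; nothing is held (distance between foot_cone and seat_cone below 0.002 m and distance between foot_groove and seat_groove below 0.002 m and distance between foot_flat and seat_flat below 0.002 m and value of joint holddown below 0.06 rad and value of joint plunger above 0.0008 m and linear speed of nest below 0.01 m/s); the robot touches nothing.
It fails at once if the nest is tipped more than 25 degrees (angle between nest's own z axis and vertical above 0.436 rad).
It fails at once if the nest comes down on the base faster than 0.3 m/s (dropped) (distance between foot_flat and seat_flat below 0.03 m and distance between foot_cone and seat_cone below 0.03 m and linear speed of nest above 0.3 m/s).
It fails at once if the nest is rammed against the base (more than 80 N) (contact force between nest and kin_base above 80 N).
It fails at once if one of the other things is shifted by more than 3 cm (distance of any of dropper, loupe_10x, tape_roll, cup_of_swabs from where it was at the start of the episode above 0.03 m).
It also fails if it takes over 67 s, if anything falls off the work surface, if the arm or the gripper's body presses on something with over 40 N, if the wrist force passes 120 N, or if a joint passes its speed limit or range.

## Working session

There is one attempt and no reset: what is moved stays moved. The work goes in short steps, Python scripts to look and compute and a tool call to move; the robot and the scene stay as the last step left them, time stands still between calls to the robot, and variables do not carry over. Pictures are saved under pics/ and viewed, and the job is handed in when it is done.

Besides the shell and the picture viewer there is one more tool, called after ">>>" in YAML: its name, and indented under it one key for each argument. servo_tool: Moves the arm, as the interface text tells. Its arguments: {"type":"object","properties":{"targets":{"type":"array"},"grip_force":{"type":"number"}},"required":["targets"]}

```bash
mkdir -p pics
cat > h.py <<'E'
import numpy as np, cv2
from cell import r
def shot(n,tag):
    im,d=r.read_camera(n); cv2.imwrite(f'pics/{tag}_{n}.png',im); np.savez(f'pics/{tag}_{n}.npz',im=im,d=d); return im,d
def load(n,tag):
    z=np.load(f'pics/{tag}_{n}.npz'); return z['im'],z['d']
def deproj(n,u,v,d):
    c=r.calibration(n);K=np.array(c['mtx']);V=np.array(c['view'])
    u=np.asarray(u,float);v=np.asarray(v,float);d=np.asarray(d,float)
    x=(u-K[0,2])/K[0,0]*d;y=(v-K[1,2])/K[1,1]*d
    P=np.stack([x,-y,-d,np.ones_like(d)],-1)
    return (P@np.linalg.inv(V).T)[...,:3]
def ray(n,u,v,z):
    c=r.calibration(n);V=np.linalg.inv(np.array(c['view']));o=V[:3,3]
    p=deproj(n,u,v,np.ones_like(np.asarray(u,float)));dr=p-o
    return o+dr*((z-o[2])/dr[...,2])[...,None]
def proj(n,P):
    c=r.calibration(n);K=np.array(c['mtx']);V=np.array(c['view'])
    p=np.c_[np.atleast_2d(P),np.ones(len(np.atleast_2d(P)))]@V.T
    return np.c_[K[0,0]*p[:,0]/-p[:,2]+K[0,2], K[1,1]*-p[:,1]/-p[:,2]+K[1,2]]
E
python3 - <<'E'
from h import *
np.set_printoptions(precision=4,suppress=True)
for n in('side','top'):
    shot(n,'a');c=r.calibration(n);print(n,c, np.linalg.inv(c['view'])[:3,3])
print(r.get_state())
E
```

```text
side {'mtx': array([[582.8788,   0.    , 317.4604],
       [  0.    , 582.8788, 235.0477],
       [  0.    ,   0.    ,   1.    ]]), 'view': array([[ 0.8306, -0.5562,  0.0264, -0.3822],
       [ 0.2105,  0.3576,  0.9098, -0.2266],
       [-0.5155, -0.7502,  0.4142, -0.9934],
       [ 0.    ,  0.    ,  0.    ,  1.    ]])} [-0.147  -0.8768  0.6277]
top {'mtx': array([[496.1755,   0.    , 322.2706],
       [  0.    , 496.1755, 239.3488],
       [  0.    ,   0.    ,   1.    ]]), 'view': array([[ 0.029 , -0.9996, -0.0042,  0.0425],
       [ 0.9946,  0.0284,  0.0995, -0.521 ],
       [-0.0994, -0.0071,  0.995 , -1.0359],
       [ 0.    ,  0.    ,  0.    ,  1.    ]])} [0.414  0.0499 1.0828]
{'time_s': 0.1, 'joints': array([-1.2411,  0.3594,  1.5113, -0.    ,  1.2725, -0.1151]), 'qd': array([ 0.0012, -0.0017, -0.0014, -0.0002, -0.0001, -0.0004]), 'effort': array([ -0.    , -51.6357, -27.1406,   0.0677,   0.0276,  -0.    ]), 'position': array([ 0.2579, -0.541 ,  0.2219]), 'tcp_rot': array([[-0.9027, -0.0006,  0.4303],
       [-0.4303,  0.0016, -0.9027],
       [-0.0002, -1.    , -0.0017]]), 'contact_force': array([0.4948, 0.9836, 0.274 ]), 'ft_torque': array([ 0.0002,  0.0046, -0.0221]), 'opening': 1.0019726069499462}
```

View pics/a_top.png

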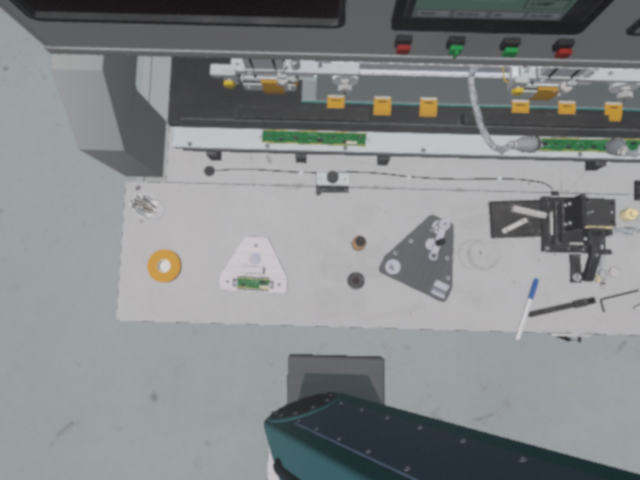

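View pics/a_side.png

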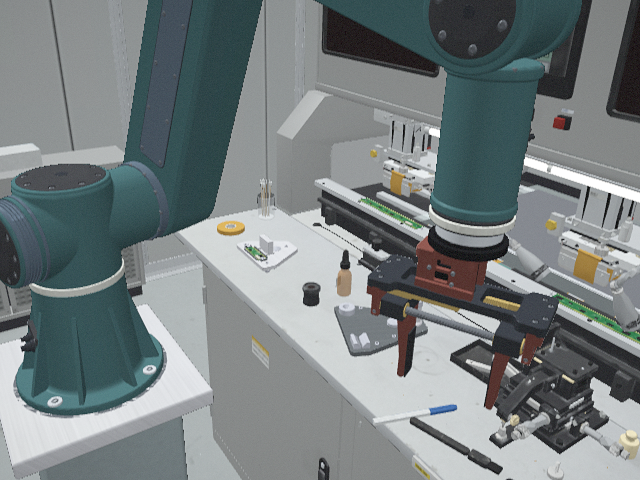

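Run:
```python
from h import *
im,d=load('top','a')
c=cv2.resize(im[205:310,370:470],None,fx=7,fy=5.7,interpolation=cv2.INTER_CUBIC) if 0 else cv2.resize(im[205:310,370:470],None,fx=5.7,fy=5.7,interpolation=cv2.INTER_CUBIC)
cv2.imwrite('pics/z1.png',c)
c=cv2.resize(im[225:305,210:300],None,fx=7,fy=7,interpolation=cv2.INTER_CUBIC)
cv2.imwrite('pics/z2.png',c)
im,d=load('side','a')
c=cv2.resize(im[285:375,320:450],None,fx=6,fy=6,interpolation=cv2.INTER_CUBIC)
cv2.imwrite('pics/z3.png',c)
```

```text
(no output)
```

View pics/z1.png

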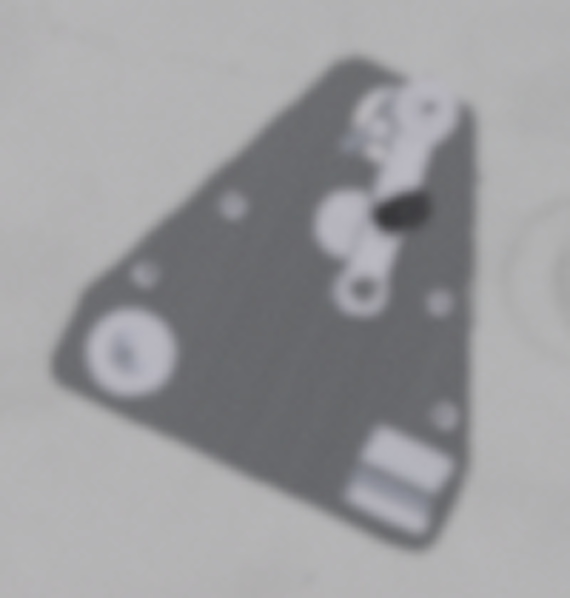

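View pics/z2.png

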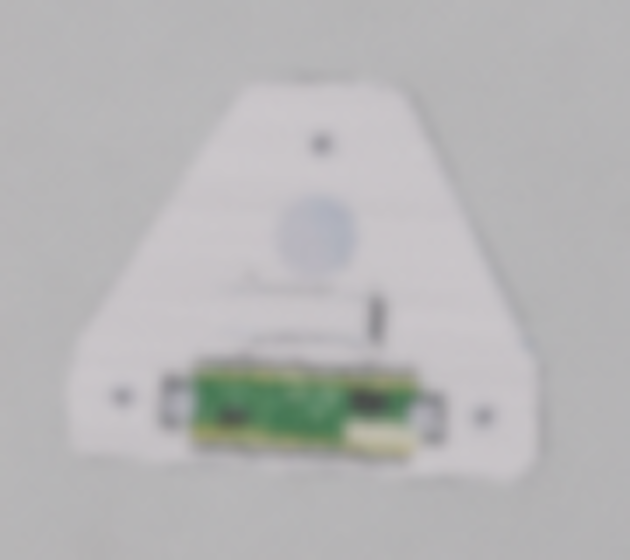

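View pics/z3.png

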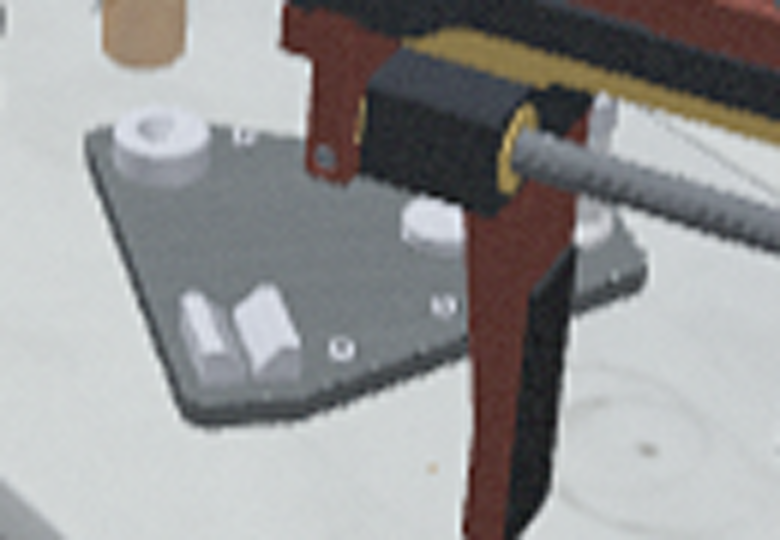

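Run:
```python
from h import *
np.set_printoptions(precision=4,suppress=True)
im,d=load('top','a')
g=cv2.cvtColor(im,cv2.COLOR_BGR2GRAY)
# base
pl=(g[205:310,370:470]<125).astype(np.uint8)
br=((g[205:310,370:470]>165)).astype(np.uint8)
cs,_=cv2.findContours(pl,cv2.RETR_EXTERNAL,cv2.CHAIN_APPROX_NONE)
c=max(cs,key=cv2.contourArea); m=np.zeros_like(pl); cv2.drawContours(m,[c],-1,1,-1)
m=cv2.erode(m,np.ones((3,3)))
n,l,s,ce=cv2.connectedComponentsWithStats(br&m)
for i in range(1,n): print(s[i],ce[i]+[370,205])
cs,_=cv2.findContours(m*0+(cv2.dilate(m,np.ones((3,3)))),0,1)
print('minrect',cv2.minAreaRect(c))
# grey thresholded weighted: nest
hs=cv2.cvtColor(im,cv2.COLOR_BGR2HSV)
print('px',im[268,230],im[300,240],im[250,253])
def P(u,v,z): return ray('top',np.array([u]),np.array([v]),z)[0]
f=5.7
print('cone',P(392.8,266.75,.022),'groove',P(440.2,289.2,.022),'pad',P(370+348/f,205+223/f,.016),'piv',P(370+428/f,205+107/f,.062),'end',P(370+361/f,205+290/f,.060))
print('knobtop?',P(370+413/f,205+210/f,.1))
z=7
for nme,u,v,h in(('fc',121,397,.024),('fg',485,415,.024),('ff',320,145,.024),('btn',317,236,.028),):
    print(nme,P(210+(u+.5)/z-.5,225+(v+.5)/z-.5,h))
# depth-derived bar
for v in range(255,285,2): print(v,[round(float(x)*1000) for x in deproj('top',np.arange(236,272,2),np.full(18,v),d[v,236:272:2])[:,2]])
# others
for nme,u,v,h in(('dropper',359,243,.1),('loupe',355,281,.04),('tape',164,266,.012),('cup',145,206,.1)): print(nme,P(u,v,h),P(u,v,0))
print('bench edges',P(121,320,0),P(125,182,0),P(400,182,0))
```

```text
[ 16  55  14  14 129] [392.6667 266.2946]
[65 76 13  9 68] [441.0147 285.25  ]
[62 86 12  6 30] [437.4    293.5333]
minrect ((57.19999694824219, 48.59999465942383), (73.34302520751953, 73.34302520751953), 26.56505012512207)
px [200 197 201] [183 182 183] [200 196 201]
cone [ 0.4655 -0.0948  0.022 ] groove [ 0.4207 -0.1961  0.022 ] pad [ 0.5169 -0.1773  0.016 ] piv [ 0.5556 -0.1962  0.062 ] end [ 0.4884 -0.1728  0.06  ]
knobtop? [ 0.514 -0.182  0.1  ]
fc [0.4243 0.2578 0.024 ]
fg [0.422 0.147 0.024]
ff [0.5029 0.2006 0.024 ]
btn [0.4747 0.1998 0.028 ]
255 [24, 22, 23, 21, 22, 24, 24, 23, 27, 27, 26, 26, 24, 30, 22, 20, 26, 29]
257 [24, 24, 24, 26, 25, 25, 24, 23, 25, 29, 29, 26, 23, 26, 23, 26, 27, 27]
259 [25, 27, 25, 27, 26, 23, 25, 25, 29, 28, 29, 27, 28, 22, 26, 26, 24, 22]
261 [22, 21, 27, 22, 21, 26, 21, 25, 26, 27, 26, 27, 22, 22, 24, 28, 27, 25]
263 [22, 20, 22, 22, 26, 28, 23, 28, 25, 26, 29, 23, 25, 22, 22, 21, 22, 22]
265 [24, 25, 24, 22, 26, 27, 24, 23, 23, 24, 24, 22, 25, 27, 25, 26, 24, 27]
267 [20, 25, 23, 59, 58, 60, 59, 60, 58, 57, 57, 60, 61, 61, 26, 25, 25, 23]
269 
[... 216 characters left out ...]
8, 24, 25]
275 [23, 28, 23, 21, 24, 23, 24, 25, 25, 24, 25, 22, 24, 36, 26, 30, 26, 23]
277 [1083, 24, 24, 30, 28, 26, 29, 28, 24, 29, 25, 28, 30, 27, 25, 24, 23, 21]
279 [27, 21, 23, 20, 24, 23, 24, 24, 25, 23, 23, 25, 22, 24, 24, 27, 24, 24]
281 [28, 24, 24, 27, 25, 27, 24, 22, 24, 26, 24, 24, 25, 27, 27, 24, 26, 24]
283 [29, 23, 22, 24, 23, 27, 27, 31, 25, 25, 21, 24, 29, 27, 27, 24, 23, 33]
dropper [ 0.5069 -0.0163  0.1   ] [ 0.5164 -0.023   0.    ]
loupe [ 0.4325 -0.0137  0.04  ] [ 0.4332 -0.0161  0.    ]
tape [0.4533 0.3976 0.012 ] [0.4538 0.4015 0.    ]
cup [0.5692 0.4145 0.1   ] [0.585  0.4516 0.    ]
bench edges [0.3346 0.4875 0.    ] [0.6377 0.4996 0.    ] [ 0.6548 -0.1109  0.    ]
```

```bash
cat >> h.py <<'E'
yaw=np.radians(-23.85); B=np.array([.4705,-.1576]); PV=B+.092*np.array([np.cos(yaw),np.sin(yaw)])
def knob(th,rr=.042): a=yaw+np.pi+th; return PV+rr*np.array([np.cos(a),np.sin(a)])
def rel(x,y,z,yw=None):
    s=r.get_state();R=np.array(s['tcp_rot']);t=R.T@(np.array([x,y,z])-s['position'])
    w=None
    if yw is not None:
        from scipy.spatial.transform import Rotation as Ro
        zz=np.array([np.cos(np.radians(yw)),np.sin(np.radians(yw)),0]);yy=np.array([0,0,-1.]);xx=np.cross(yy,zz)
        w=Ro.from_matrix(R.T@np.c_[xx,yy,zz]).as_rotvec()
    print('travel',t.round(4),'rot',None if w is None else w.round(4))
E
python3 - <<'E'
from h import *
np.set_printoptions(precision=4,suppress=True)
print(PV,knob(.08),knob(1.4))
k=knob(.08); rel(k[0],k[1],.2,-90); rel(k[0],k[1],.07,-90)
im,d=load('top','a'); U,V=np.meshgrid(np.arange(640),np.arange(480)); P=deproj('top',U,V,d); P[d==0]=0
for xs in np.arange(.36,.86,.04):
  print(round(xs,2),[int(1000*np.percentile(P[...,2][m],97)) if (m:=(abs(P[...,0]-xs)<.02)&(abs(P[...,1]-ys)<.02)).any() else -1 for ys in np.arange(-.5,.45,.04)])
E
```

```text
[ 0.5546 -0.1948] [ 0.515  -0.1809] [ 0.5314 -0.2298]
travel [-0.387   0.0223 -0.2144] rot [0.0017 0.4448 0.0002]
travel [-0.387   0.1523 -0.2142] rot [0.0017 0.4448 0.0002]
0.36 [4, 3, 9, 12, 4, 3, 3, 3, 3, 3, 3, 4, 4, 3, 3, 4, 3, 3, 3, 3, 4, 3, 3, 4]
0.4 [11, 10, 9, 11, 3, 3, 3, 17, 23, 8, 4, 3, 39, 3, 4, 3, 27, 29, 28, 26, 3, 3, 4, 3]
0.44 [68, 4, 12, 11, 3, 3, 3, 22, 22, 13, 23, 9, 42, 34, 3, 3, 27, 59, 59, 28, 3, 3, 15, 15]
0.48 [90, 7, 3, 3, 4, 3, 3, 13, 64, 13, 24, 11, 5, 3, 3, 3, 24, 28, 28, 26, 3, 4, 15, 15]
0.52 [94, 93, 34, 4, 15, 4, 3, 13, 100, 13, 12, 3, 102, 4, 3, 3, 3, 27, 27, 3, 3, 4, 3, 3]
0.56 [101, 129, 43, 14, 12, 15, 3, 62, 64, 12, 3, 3, 3, 3, 3, 3, 3, 3, 4, 3, 4, 3, 4, 103]
0.6 [101, 130, 37, 21, 18, 15, 3, 3, 3, 3, 3, 3, 3, 4, 3, 3, 3, 3, 3, 3, 3, 3, 3, 103]
0.64 [2, 14, 15, 3, 3, 3, 3, 3, 4, 3, 2, 3, 3, 68, 68, 3, 3, 3, 3, 3, 4, 3, 4, 220]
0.68 [219, 109, 109, 109, 172, 192, 224, 241, 109, 110, 109, 109, 109, 109, 109, 109, 109, 109, 109, 108, 109, 110, 103, 260]
0.72 [168, 112, 112, 112, 172, 176, 110, 250, 110, 110, 110, 110, 112, 112, 112, 112, 112, 112, 111, 110, 111, 110, 108, 300]
0.76 [89, 90, 369, 430, 487, 501, 516, 515, 513, 512, 510, 508, 495, 485, 431, 431, 431, 431, 431, 431, 431, 432, 432, 429]
0.8 [210, 212, 360, 401, 479, 492, 409, 401, 397, 368, 403, 405, 481, 472, 472, 470, 468, 466, 466, 464, 463, 461, 459, 458]
0.84 [210, 211, 210, 170, 215, 210, 67, 67, 67, 67, 67, 67, 73, 211, 211, 210, 214, 163, 211, 48, 48, 48, 47, 221]
```

>>> servo_tool:
  targets:
    - {"travel": [-0.04,0.0,-0.02],"rot": [0,0.05,0],"fingers": -0.41}
    - {"travel": [-0.08,0.0,-0.045],"rot": [0,0.12,0],"fingers": -0.41}
    - {"travel": [-0.12,0.0,-0.065],"rot": [0,0.2,0],"fingers": -0.41}
    - {"travel": [-0.16,0.0,-0.09],"rot": [0,0.26,0],"fingers": -0.41}
    - {"travel": [-0.2,0.0,-0.11],"rot": [0,0.33,0],"fingers": -0.41}
    - {"travel": [-0.24,0.0,-0.13],"rot": [0,0.4,0],"fingers": -0.41}
    - {"travel": [-0.28,0.0,-0.155],"rot": [0,0.445,0],"fingers": -0.41}
    - {"travel": [-0.32,0.0,-0.177],"rot": [0,0.445,0],"fingers": -0.41}
    - {"travel": [-0.36,0.0,-0.2],"rot": [0,0.445,0],"fingers": -0.41}
    - {"travel": [-0.387,0.022,-0.2144],"rot": [0,0.445,0],"fingers": -0.41}
    - {"travel": [-0.387,0.022,-0.2144],"rot": [0,0.445,0],"fingers": -0.41}
    - {"travel": [-0.387,0.022,-0.2144],"rot": [0,0.445,0],"fingers": -0.41}
    - {"travel": [-0.387,0.022,-0.2144],"rot": [0,0.445,0],"fingers": -0.41}

```text
time_s: 1.4
position: [0.5147, -0.1818, 0.2005]
tcp_rot: [[-1.0, -0.001, -0.001], [0.001, 0.001, -1.0], [0.001, -1.0, -0.001]]
contact_force: [0.5, -1.2, -0.6]
opening: 0.295
```

Run:
```python
from h import *
np.set_printoptions(precision=4,suppress=True)
s=r.get_state();print(s)
im,d=shot('side','b');k=knob(.08)
print(proj('side',[[*k,.1],[*k,.06],list(s['position'])]))
im=im[140:440,200:600];cv2.imwrite('pics/b2.png',cv2.resize(im,None,fx=2,fy=2))
rel(*k,.09,-90);rel(*k,.07,-90)
```

```text
{'time_s': 1.4, 'joints': array([-0.4665,  0.3039,  1.6545,  0.0007,  1.1845,  1.1047]), 'qd': array([-0.0163, -0.0083, -0.0052,  0.0011, -0.0026,  0.0023]), 'effort': array([  0.8239, -45.8953, -25.3067,   0.1011,  -0.0263,  -0.0033]), 'position': array([ 0.5147, -0.1818,  0.2005]), 'tcp_rot': array([[-1.    , -0.0008, -0.0007],
       [ 0.0007,  0.0011, -1.    ],
       [ 0.0008, -1.    , -0.0011]]), 'contact_force': array([ 0.4892, -1.249 , -0.6411]), 'ft_torque': array([ 0.0137, -0.0312,  0.0434]), 'opening': 0.2954790457981316}
[[397.6941 284.5468]
 [395.923  303.1138]
 [402.5644 235.4814]]
travel [-0.0003  0.1107 -0.001 ] rot [ 0.001  -0.0014  0.0003]
travel [-0.0003  0.1307 -0.001 ] rot [ 0.001  -0.0014  0.0003]
```

View pics/b2.png

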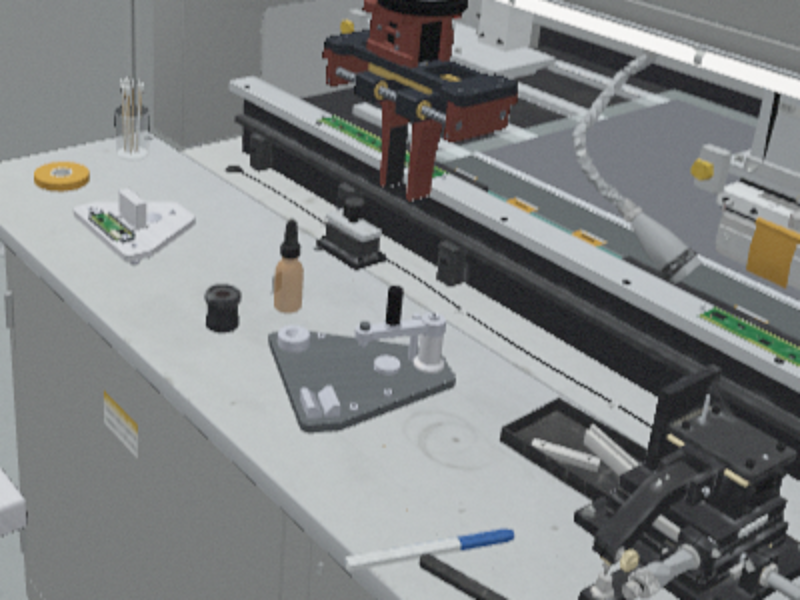

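>>> servo_tool:
  targets:
    - {"travel": [0,0.04,-0.001],"rot": [0,0,0],"fingers": -0.41}
    - {"travel": [0,0.075,-0.001],"rot": [0,0,0],"fingers": -0.41}
    - {"travel": [0,0.1,-0.001],"rot": [0,0,0],"fingers": -0.41}
    - {"travel": [0,0.12,-0.001],"rot": [0,0,0],"fingers": -0.41}
    - {"travel": [0,0.128,-0.001],"rot": [0,0,0],"fingers": -0.41}
    - {"travel": [0,0.128,-0.001],"rot": [0,0,0],"fingers": -0.41}

```text
time_s: 2.05
position: [0.5139, -0.1816, 0.0723]
tcp_rot: [[-1.0, -0.002, -0.003], [0.003, 0.002, -1.0], [0.002, -1.0, -0.002]]
contact_force: [-0.2, -0.2, 0.4]
opening: 0.293
```

Run:
```python
from h import *
np.set_printoptions(precision=4,suppress=True)
for th,y in zip(np.arange(.1,1.51,.1),np.linspace(-90,-55,15)):
    print(th.round(2),end=' ');rel(*knob(th),.0725,y)
c=proj('side',[[.4655,-.0948,.022],[.4207,-.1961,.022],[*B+.05*np.array([np.cos(yaw),np.sin(yaw)]),.0159],[*PV,.062],[.4501,.2019,.058]])
print((c-[200,140])*2)
```

```text
0.1 travel [-0.0008 -0.0002  0.0001] rot [ 0.0015 -0.0028  0.0016]
0.2 travel [ 0.0003 -0.0002  0.0042] rot [ 0.0016 -0.0464  0.0015]
0.3 travel [ 0.001  -0.0002  0.0083] rot [ 0.0016 -0.0901  0.0015]
0.4 travel [ 0.0012 -0.0002  0.0125] rot [ 0.0016 -0.1337  0.0015]
0.5 travel [ 0.0011 -0.0003  0.0167] rot [ 0.0017 -0.1773  0.0014]
0.6 travel [ 0.0005 -0.0003  0.0209] rot [ 0.0017 -0.221   0.0014]
0.7 travel [-0.0005 -0.0003  0.0249] rot [ 0.0017 -0.2646  0.0014]
0.8 travel [-0.0018 -0.0003  0.0289] rot [ 0.0018 -0.3082  0.0013]
0.9 travel [-0.0036 -0.0003  0.0327] rot [ 0.0018 -0.3519  0.0013]
1.0 travel [-0.0058 -0.0003  0.0363] rot [ 0.0018 -0.3955  0.0012]
1.1 travel [-0.0083 -0.0003  0.0397] rot [ 0.0018 -0.4391  0.0012]
1.2 travel [-0.0111 -0.0003  0.0428] rot [ 0.0019 -0.4828  0.0012]
1.3 travel [-0.0142 -0.0003  0.0456] rot [ 0.0019 -0.5264  0.0011]
1.4 travel [-0.0176 -0.0003  0.0481] rot [ 0.0019 -0.57    0.0011]
1.5 travel [-0.0212 -0.0003  0.0502] rot [ 0.002  -0.6137  0.0011]
[[293.3718 334.0934]
 [320.0213 398.1283]
 [386.9132 363.9887]
 [433.3736 319.6109]
 [132.3469 195.9706]]
```

>>> servo_tool:
  targets:
    - {"travel": [0,0,0.004],"rot": [0,-0.046,0],"fingers": -0.41}
    - {"travel": [0.001,0,0.0083],"rot": [0,-0.09,0],"fingers": -0.41}
    - {"travel": [0.0012,0,0.0125],"rot": [0,-0.134,0],"fingers": -0.41}
    - {"travel": [0.001,0,0.0167],"rot": [0,-0.177,0],"fingers": -0.41}
    - {"travel": [0.0005,0,0.021],"rot": [0,-0.22,0],"fingers": -0.41}
    - {"travel": [-0.0005,0,0.025],"rot": [0,-0.265,0],"fingers": -0.41}
    - {"travel": [-0.002,0,0.029],"rot": [0,-0.31,0],"fingers": -0.41}
    - {"travel": [-0.0036,0,0.0327],"rot": [0,-0.35,0],"fingers": -0.41}
    - {"travel": [-0.0058,0,0.0363],"rot": [0,-0.395,0],"fingers": -0.41}
    - {"travel": [-0.0083,0,0.0397],"rot": [0,-0.44,0],"fingers": -0.41}
    - {"travel": [-0.0111,0,0.0428],"rot": [0,-0.48,0],"fingers": -0.41}
    - {"travel": [-0.0142,0,0.0456],"rot": [0,-0.526,0],"fingers": -0.41}
    - {"travel": [-0.0176,0,0.0481],"rot": [0,-0.57,0],"fingers": -0.41}
    - {"travel": [-0.0212,0,0.0502],"rot": [0,-0.614,0],"fingers": -0.41}
    - {"travel": [-0.0212,0,0.0502],"rot": [0,-0.614,0],"fingers": -0.41}
    - {"travel": [-0.0212,0,0.0502],"rot": [0,-0.614,0],"fingers": -0.41}

```text
time_s: 3.65
position: [0.5356, -0.2326, 0.0733]
tcp_rot: [[-0.82, 0.0, 0.573], [-0.573, 0.0, -0.82], [-0.0, -1.0, -0.0]]
contact_force: [0.2, -0.1, -0.9]
opening: 0.294
```

Run:
```python
from h import *
im,d=shot('side','c')
cv2.imwrite('pics/c2.png',cv2.resize(im[240:390,300:500],None,fx=4,fy=4))
print(r.get_state()['contact_force'])
rel(.46,.19,.2,-1.2)
```

```text
[ 0.67234239  0.02631427 -0.13952687]
travel [-0.1801 -0.1266 -0.3895] rot [ 6.0e-04 -9.4e-01 -6.0e-04]
```

View pics/c2.png

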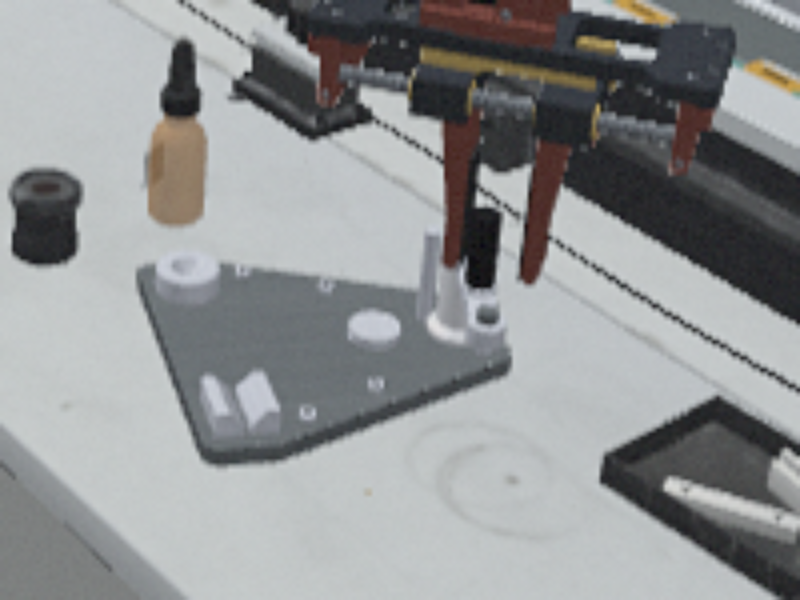

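Run:
```python
from h import *
rel(.4501,.2019,.2,-1.2)
p=ray('side',np.array([421.75]),np.array([318.]),.06)[0,:2]-PV
print(np.hypot(*p),(np.arctan2(p[1],p[0])-yaw-np.pi)%(2*np.pi))
```

```text
travel [-0.1788 -0.1266 -0.4049] rot [ 6.0e-04 -9.4e-01 -6.0e-04]
0.06044156691438103 1.3966955967239345
```

>>> servo_tool:
  targets:
    - {"travel": [0,-0.04,0],"rot": [0,0,0],"fingers": -0.41}
    - {"travel": [0,-0.085,0],"rot": [0,0,0],"fingers": -0.41}
    - {"travel": [0,-0.127,0],"rot": [0,0,0],"fingers": -0.41}
    - {"travel": [-0.018,-0.127,-0.04],"rot": [0,-0.1,0],"fingers": -0.2}
    - {"travel": [-0.036,-0.127,-0.081],"rot": [0,-0.2,0],"fingers": -0.2}
    - {"travel": [-0.054,-0.127,-0.121],"rot": [0,-0.3,0],"fingers": -0.2}
    - {"travel": [-0.072,-0.127,-0.162],"rot": [0,-0.4,0],"fingers": -0.2}
    - {"travel": [-0.09,-0.127,-0.202],"rot": [0,-0.5,0],"fingers": -0.2}
    - {"travel": [-0.108,-0.127,-0.243],"rot": [0,-0.6,0],"fingers": -0.2}
    - {"travel": [-0.126,-0.127,-0.284],"rot": [0,-0.7,0],"fingers": -0.2}
    - {"travel": [-0.144,-0.127,-0.324],"rot": [0,-0.8,0],"fingers": -0.2}
    - {"travel": [-0.162,-0.127,-0.364],"rot": [0,-0.9,0],"fingers": -0.2}
    - {"travel": [-0.179,-0.127,-0.405],"rot": [0,-0.94,0],"fingers": -0.2}
    - {"travel": [-0.179,-0.127,-0.405],"rot": [0,-0.94,0],"fingers": -0.2}
    - {"travel": [-0.179,-0.127,-0.405],"rot": [0,-0.94,0],"fingers": -0.2}

```text
time_s: 5.2
position: [0.4499, 0.2026, 0.2007]
tcp_rot: [[-0.019, 0.0, 1.0], [-1.0, 0.0, -0.019], [-0.0, -1.0, 0.0]]
contact_force: [-0.1, -0.7, -0.9]
opening: 0.401
```

Run:
```python
from h import *
im,d=shot('top','d')
rel(.4501,.2019,.036,-1.2)
cv2.imwrite('pics/d2.png',cv2.resize(im[200:310,200:470],None,fx=2.9,fy=2.9,interpolation=cv2.INTER_CUBIC))
im,d=shot('side','d')
cv2.imwrite('pics/d3.png',cv2.resize(im[150:300,200:400],None,fx=4,fy=4,interpolation=cv2.INTER_CUBIC))
print(r.get_state()['position'],r.get_state()['opening'])
```

```text
travel [-2.000e-04  1.646e-01 -1.000e-04] rot [-0.0002  0.0001 -0.0002]
[0.45041314 0.20111862 0.20056975] 0.40100980309055817
```

View pics/d2.png

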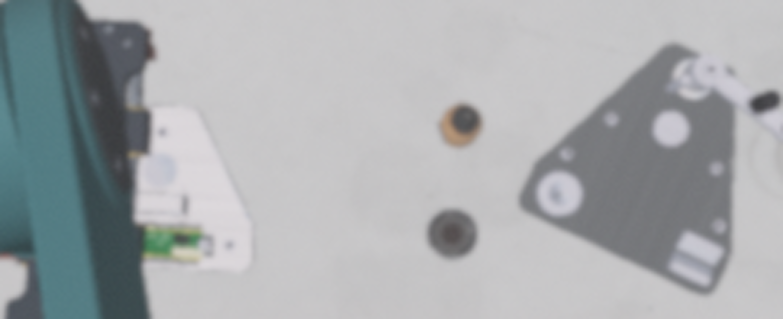

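View pics/d3.png

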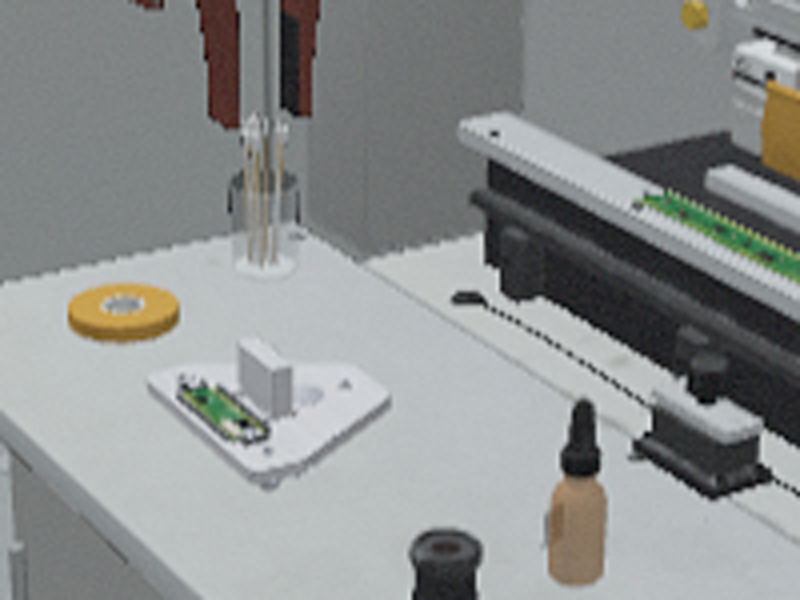

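>>> servo_tool:
  targets:
    - {"travel": [0,0.045,0],"rot": [0,0,0],"fingers": -0.2}
    - {"travel": [0,0.09,0],"rot": [0,0,0],"fingers": -0.2}
    - {"travel": [0,0.125,0],"rot": [0,0,0],"fingers": -0.2}
    - {"travel": [0,0.145,0],"rot": [0,0,0],"fingers": -0.2}
    - {"travel": [0,0.157,0],"rot": [0,0,0],"fingers": -0.2}
    - {"travel": [0,0.1635,0],"rot": [0,0,0],"fingers": -0.2}
    - {"travel": [0,0.1635,0],"rot": [0,0,0],"fingers": -0.2}

```text
time_s: 6.0
position: [0.4508, 0.2005, 0.0369]
tcp_rot: [[-0.023, -0.0, 1.0], [-1.0, 0.0, -0.023], [-0.0, -1.0, -0.0]]
contact_force: [0.1, 0.5, 0.3]
opening: 0.399
```

Run:
```python
from h import *
np.set_printoptions(precision=4,suppress=True)
s=r.get_state();print(s['position'],s['contact_force'])
im,d=shot('side','e')
cv2.imwrite('pics/e3.png',cv2.resize(im[180:300,200:360],None,fx=5,fy=5,interpolation=cv2.INTER_CUBIC))
P=lambda u,v,z: ray('top',np.array([200+(u+.5)/2.9-.5]),np.array([200+(v+.5)/2.9-.5]),z)[0]
c,g,p=P(559,193,.022),P(697,258,.022),P(671,128,.0159)
print(c,g,p); m=(c+g)/2; print(np.degrees(np.arctan2(*(p-m)[1::-1])),np.degrees(np.arctan2(*(c-g)[1::-1]))-90,np.hypot(*(p-m)[:2]),np.hypot(*(c-g)[:2]))
```

```text
[0.4508 0.2005 0.0369] [0.1035 0.452  0.3409]
[ 0.4666 -0.094   0.022 ] [ 0.4219 -0.1957  0.022 ] [ 0.5176 -0.1773  0.0159]
-23.86014096006385 -23.720419704588224 0.08023350699782425 0.11113268576853456
```

View pics/e3.png

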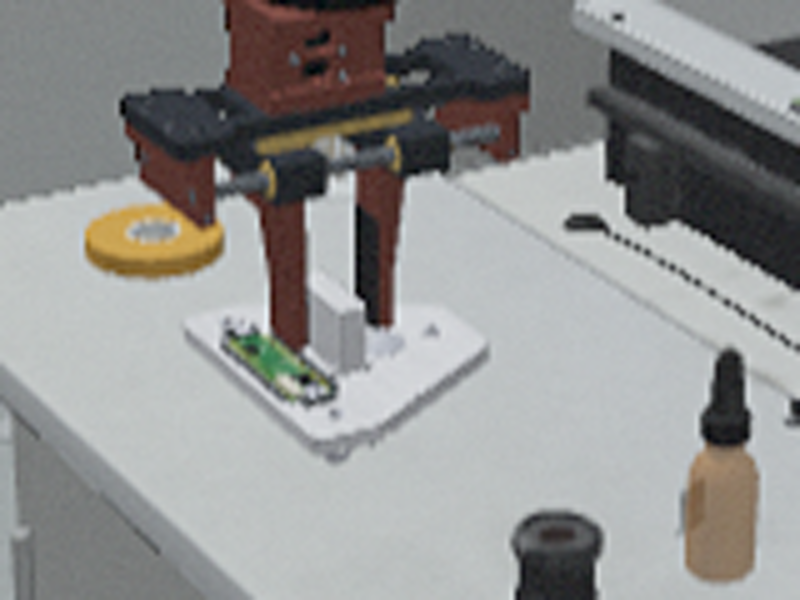

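>>> servo_tool:
  targets:
    - {"travel": [0,0,0],"rot": [0,0,0],"fingers": -0.6}
    - {"travel": [0,0,0],"rot": [0,0,0],"fingers": -0.7}
    - {"travel": [0,0,0],"rot": [0,0,0],"fingers": -0.8}
    - {"travel": [0,0,0],"rot": [0,0,0],"fingers": -1}
    - {"travel": [0,0,0],"rot": [0,0,0],"fingers": -1}
    - {"travel": [0,0,0],"rot": [0,0,0],"fingers": -1}
    - {"travel": [0,0,0],"rot": [0,0,0],"fingers": -1}
  grip_force: 30

```text
time_s: 6.75
position: [0.4515, 0.2011, 0.0382]
tcp_rot: [[-0.023, 0.002, 1.0], [-1.0, 0.001, -0.023], [-0.001, -1.0, 0.002]]
contact_force: [-0.7, -0.2, 6.9]
opening: 0.161
```

Run:
```python
from h import *
s=r.get_state();print(s['position'],s['contact_force'],s['opening']*88,np.array(s['tcp_rot']))
im,d=load('side','e')
```

```text
[0.45149236 0.20108812 0.03815863] [-0.66902967 -0.15944552  6.93138605] 14.138004816302141 [[-2.27820760e-02  1.88960234e-03  9.99738669e-01]
 [-9.99740170e-01  7.11390940e-04 -2.27834548e-02]
 [-7.54256701e-04 -9.99997962e-01  1.87290440e-03]]
```

>>> servo_tool:
  targets:
    - {"travel": [0,-0.005,0],"rot": [0,0,0],"fingers": -1}
    - {"travel": [0,-0.015,0],"rot": [0,0,0],"fingers": -1}
    - {"travel": [0,-0.03,0],"rot": [0,0,0],"fingers": -1}
    - {"travel": [0,-0.055,0],"rot": [0,0,0],"fingers": -1}
    - {"travel": [0,-0.085,0],"rot": [0,0,0],"fingers": -1}
    - {"travel": [0,-0.115,0],"rot": [0,0,0],"fingers": -1}
    - {"travel": [0,-0.14,0],"rot": [0,0,0],"fingers": -1}
    - {"travel": [0,-0.15,0],"rot": [0,0,0],"fingers": -1}
    - {"travel": [0,-0.15,0],"rot": [0,0,0],"fingers": -1}

```text
time_s: 7.65
position: [0.4519, 0.2012, 0.1894]
tcp_rot: [[-0.023, 0.005, 1.0], [-1.0, 0.001, -0.023], [-0.002, -1.0, 0.004]]
contact_force: [-0.0, 0.1, -6.3]
opening: 0.159
```

Run:
```python
from h import *
s=r.get_state();print(s['position'],s['contact_force'],s['opening']*88,s['ft_torque'])
im,d=shot('side','f')
cv2.imwrite('pics/f3.png',cv2.resize(im[120:270,200:360],None,fx=4,fy=4,interpolation=cv2.INTER_CUBIC))
rel(.4685,-.1567,.19,-23.8)
```

```text
[0.45185335 0.20118556 0.18941966] [-0.00900474  0.0626604  -6.25765092] 14.023240930532218 [-0.0135332  -0.11342531 -0.02748296]
travel [ 0.3571 -0.0022  0.0257] rot [-0.0019  0.3926 -0.0012]
```

View pics/f3.png

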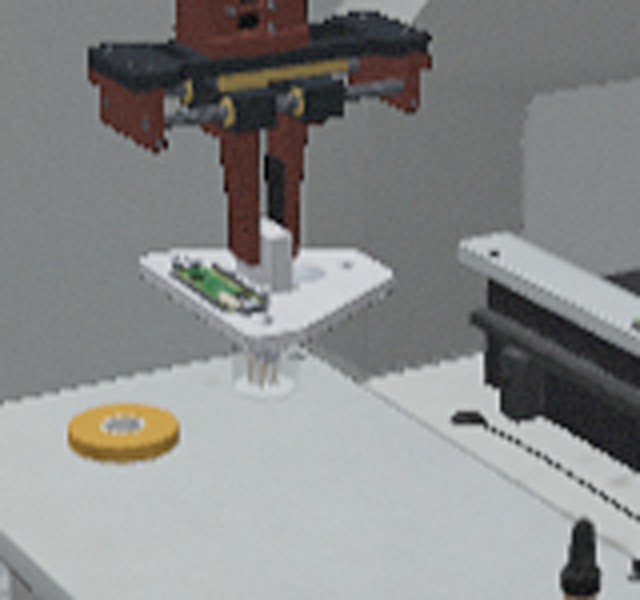

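>>> servo_tool:
  targets:
    - {"travel": [0.012,0,0],"rot": [0,0.0,0],"fingers": -1}
    - {"travel": [0.035,0,0.001],"rot": [0,0.03,0],"fingers": -1}
    - {"travel": [0.065,0,0.003],"rot": [0,0.07,0],"fingers": -1}
    - {"travel": [0.1,0,0.006],"rot": [0,0.11,0],"fingers": -1}
    - {"travel": [0.135,-0.001,0.009],"rot": [0,0.15,0],"fingers": -1}
    - {"travel": [0.17,-0.001,0.012],"rot": [0,0.19,0],"fingers": -1}
    - {"travel": [0.205,-0.001,0.015],"rot": [0,0.23,0],"fingers": -1}
    - {"travel": [0.24,-0.001,0.017],"rot": [0,0.27,0],"fingers": -1}
    - {"travel": [0.275,-0.001,0.02],"rot": [0,0.31,0],"fingers": -1}
    - {"travel": [0.305,-0.001,0.022],"rot": [0,0.34,0],"fingers": -1}
    - {"travel": [0.33,-0.001,0.024],"rot": [0,0.37,0],"fingers": -1}
    - {"travel": [0.348,-0.001,0.025],"rot": [0,0.39,0],"fingers": -1}
    - {"travel": [0.357,-0.001,0.0257],"rot": [-0.002,0.3926,-0.001],"fingers": -1}
    - {"travel": [0.357,-0.001,0.0257],"rot": [-0.002,0.3926,-0.001],"fingers": -1}
    - {"travel": [0.357,-0.001,0.0257],"rot": [-0.002,0.3926,-0.001],"fingers": -1}
    - {"travel": [0.357,-0.001,0.0257],"rot": [-0.002,0.3926,-0.001],"fingers": -1}

```text
time_s: 9.3
position: [0.468, -0.1555, 0.1884]
tcp_rot: [[-0.403, -0.001, 0.915], [-0.915, 0.001, -0.403], [-0.001, -1.0, -0.001]]
contact_force: [-0.3, 0.2, -4.6]
opening: 0.158
```

Run:
```python
from h import *
s=r.get_state();print(s['position'],s['contact_force'],s['opening']*88,np.array(s['tcp_rot']).round(4))
rel(.4682,-.1567,.1,-23.8)
im,d=shot('side','g')
cv2.imwrite('pics/g3.png',cv2.resize(im[180:380,300:500],None,fx=3,fy=3,interpolation=cv2.INTER_CUBIC))
im,d=load('side','c');cv2.imwrite('pics/c4.png',cv2.resize(im[290:370,325:445],None,fx=6,fy=6,interpolation=cv2.INTER_CUBIC))
```

```text
[ 0.46797117 -0.15548063  0.18844604] [-0.29063052  0.15687211 -4.59127123] 13.947326906275583 [[-4.026e-01 -1.000e-03  9.154e-01]
 [-9.154e-01  1.100e-03 -4.026e-01]
 [-6.000e-04 -1.000e+00 -1.400e-03]]
travel [0.0011 0.0884 0.0008] rot [ 0.0014  0.0011 -0.0006]
```

View pics/g3.png

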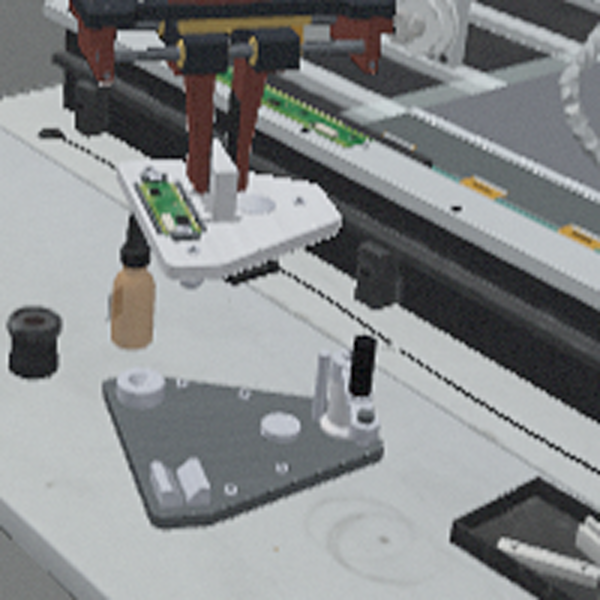

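View pics/c4.png

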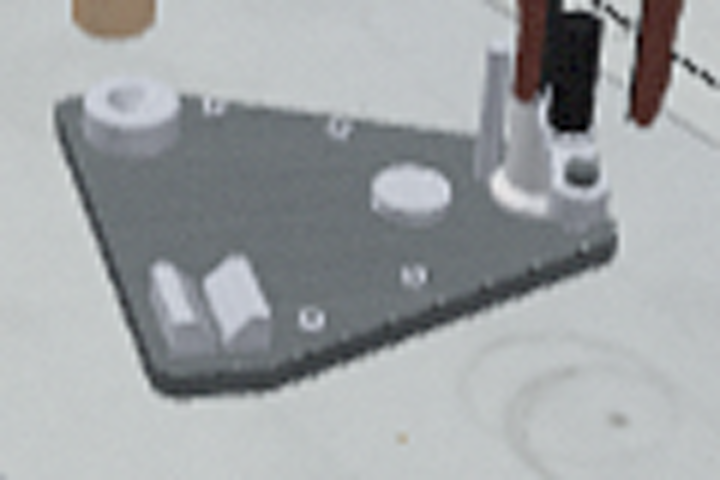

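Run:
```python
from h import *
np.set_printoptions(precision=4,suppress=True)
P=lambda u,v,z: ray('side',np.array([325+(u+.5)/6-.5]),np.array([290+(v+.5)/6-.5]),z)[0]
print('cone',P(131,104,.022),'pad',P(411,189,.0159))
s=r.get_state();p=s['position'];R=np.array(s['tcp_rot'])
zt,xt=R[:,2],R[:,0]   # nest x = tool z ; nest y = -tool x
def N(x,y,z): # nest coords -> world; TCP at nest (-3,-0.8,37)
    return p+zt*(x+.003)+(-xt)*(y+.0008)+np.array([0,0,z-.037])
a=proj('side',[N(-.03,-.055,.024),N(.05,0,.024),N(-.003,0,.058)]);print(((a-[300,180])+.5)*3-.5)
im,d=load('side','g');cv2.imwrite('pics/g4.png',cv2.resize(im[225:285,335:420],None,fx=9,fy=9,interpolation=cv2.INTER_CUBIC))
print((a-[335,225]+.5)*9-.5)
```

```text
cone [ 0.4653 -0.0941  0.022 ] pad [ 0.5177 -0.175   0.0159]
[[195.6618 249.8852]
 [301.7384 200.9391]
 [220.4375 153.6062]]
[[272.9854 345.6556]
 [591.2151 198.8174]
 [347.3126  56.8185]]
```

View pics/g4.png

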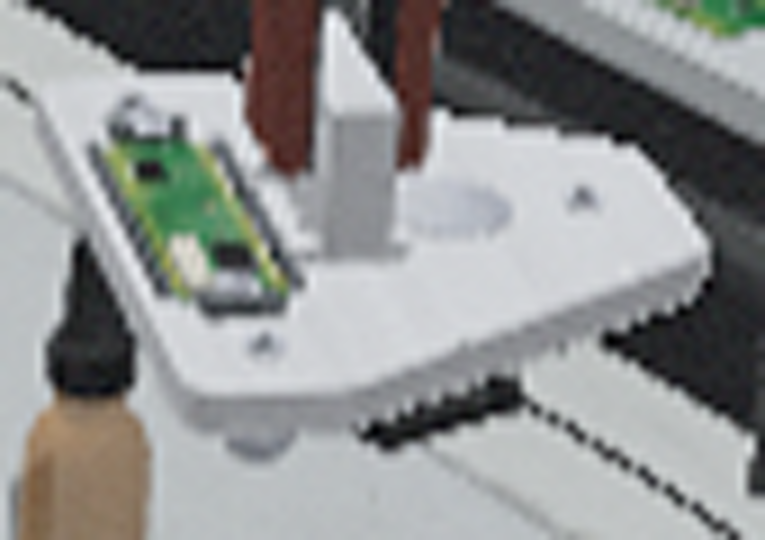

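>>> servo_tool:
  targets:
    - {"travel": [0,0.02,0.0007],"rot": [0.001,0.001,0],"fingers": -1}
    - {"travel": [0,0.045,0.0007],"rot": [0.001,0.001,0],"fingers": -1}
    - {"travel": [0,0.07,0.0007],"rot": [0.001,0.001,0],"fingers": -1}
    - {"travel": [0,0.09,0.0007],"rot": [0.001,0.001,0],"fingers": -1}
    - {"travel": [0,0.105,0.0007],"rot": [0.001,0.001,0],"fingers": -1}
    - {"travel": [0,0.114,0.0007],"rot": [0.001,0.001,0],"fingers": -1}
    - {"travel": [0,0.118,0.0007],"rot": [0.001,0.001,0],"fingers": -1}
    - {"travel": [0,0.118,0.0007],"rot": [0.001,0.001,0],"fingers": -1}
    - {"travel": [0,0.118,0.0007],"rot": [0.001,0.001,0],"fingers": -1}

```text
time_s: 10.25
position: [0.4693, -0.1558, 0.0713]
tcp_rot: [[-0.403, 0.001, 0.915], [-0.915, -0.0, -0.403], [-0.0, -1.0, 0.001]]
contact_force: [-0.1, -0.1, -5.1]
opening: 0.156
```

Run:
```python
from h import *
s=r.get_state();print(s['position'],s['contact_force'],np.array(s['tcp_rot']).round(4))
im,d=shot('side','i')
rel(.4685,-.156,.054,-23.8)
cv2.imwrite('pics/i3.png',cv2.resize(im[270:370,325:445],None,fx=6,fy=6,interpolation=cv2.INTER_CUBIC))
```

```text
[ 0.46930658 -0.15583531  0.07125613] [-0.05924708 -0.11659094 -5.10099907] [[-4.030e-01  1.400e-03  9.152e-01]
 [-9.152e-01 -1.000e-04 -4.030e-01]
 [-5.000e-04 -1.000e+00  1.300e-03]]
travel [ 0.0004  0.0174 -0.0008] rot [-0.0016  0.0005 -0.0004]
```

View pics/i3.png

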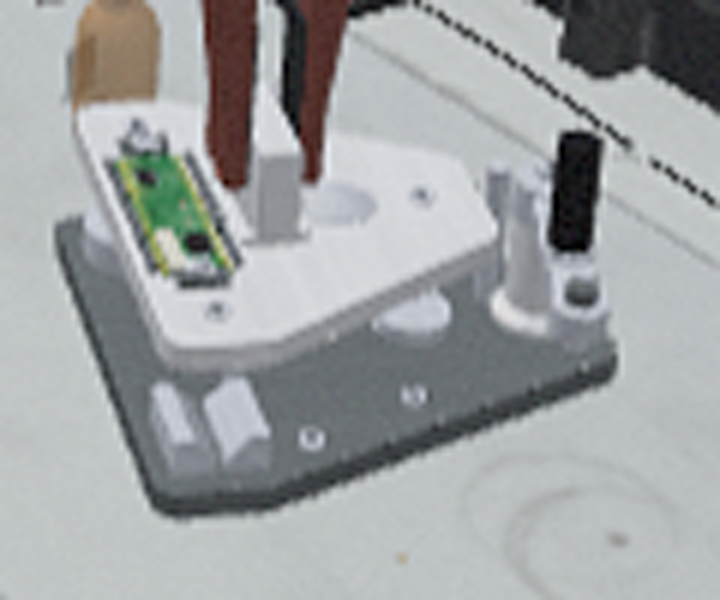

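>>> servo_tool:
  targets:
    - {"travel": [0,0.004,0],"rot": [-0.001,0,0],"fingers": -1}
    - {"travel": [0,0.008,0],"rot": [-0.001,0,0],"fingers": -1}
    - {"travel": [0,0.011,0],"rot": [-0.001,0,0],"fingers": -1}
    - {"travel": [0,0.013,0],"rot": [-0.001,0,0],"fingers": -1}
    - {"travel": [0,0.0135,0],"rot": [-0.001,0,0],"fingers": -1}
    - {"travel": [0,0.0135,0],"rot": [-0.001,0,0],"fingers": -1}

```text
time_s: 10.9
position: [0.4693, -0.1559, 0.0577]
tcp_rot: [[-0.403, 0.0, 0.915], [-0.915, 0.0, -0.403], [-0.0, -1.0, 0.0]]
contact_force: [-0.1, 0.2, -4.8]
opening: 0.158
```

Run:
```python
from h import *
np.set_printoptions(precision=4,suppress=True)
P=lambda u,v,z: ray('side',np.array([325+(u+.5)/6-.5]),np.array([270+(v+.5)/6-.5]),z)[0]
fg,ff=P(217,311,.0583),P(421,194,.0583)
print(fg,ff)
e=np.array([np.cos(yaw),np.sin(yaw)]);f=np.array([-e[1],e[0]])
for nm,q,x,y in(('fg',fg,-.03,-.055),('ff',ff,.05,0)): print(nm,q[:2]-(np.array([.4712,-.1557])+x*e+y*f))
s=r.get_state();print(s['position'],s['contact_force'],s['ft_torque'])
im,d=shot('side','j')
cv2.imwrite('pics/j3.png',cv2.resize(im[270:370,325:445],None,fx=6,fy=6,interpolation=cv2.INTER_CUBIC))
```

```text
[ 0.4213 -0.1941  0.0583] [ 0.5179 -0.1743  0.0583]
fg [-0.0002 -0.0002]
ff [0.001  0.0016]
[ 0.4693 -0.1559  0.0577] [-0.1443  0.2429 -4.8011] [-0.0192 -0.0299 -0.0063]
```

View pics/j3.png

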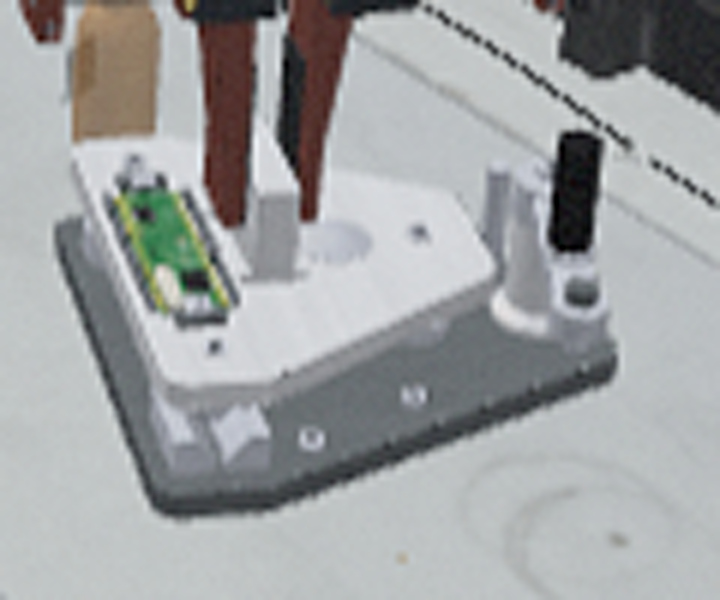

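>>> servo_tool:
  targets:
    - {"travel": [0,0.001,0],"rot": [0,0,0],"fingers": -1}
    - {"travel": [0,0.002,0],"rot": [0,0,0],"fingers": -1}
    - {"travel": [0,0.003,0],"rot": [0,0,0],"fingers": -1}
    - {"travel": [0,0.003,0],"rot": [0,0,0],"fingers": -1}

```text
time_s: 11.35
position: [0.4695, -0.156, 0.0548]
tcp_rot: [[-0.403, 0.001, 0.915], [-0.915, 0.0, -0.403], [-0.0, -1.0, 0.001]]
contact_force: [0.4, 0.1, -4.7]
opening: 0.158
```

>>> servo_tool:
  targets:
    - {"travel": [0,0.0007,0],"rot": [0,0,0],"fingers": -1}
    - {"travel": [0,0.0014,0],"rot": [0,0,0],"fingers": -1}
    - {"travel": [0,0.0014,0],"rot": [0,0,0],"fingers": -1}

```text
time_s: 11.65
position: [0.4697, -0.1563, 0.0542]
tcp_rot: [[-0.403, 0.001, 0.915], [-0.915, -0.0, -0.403], [-0.0, -1.0, 0.001]]
contact_force: [-3.0, -1.3, 6.0]
opening: 0.157
```

>>> servo_tool:
  targets:
    - {"travel": [0,0,-0.0005],"rot": [0,0,0],"fingers": -1}
    - {"travel": [0,0,-0.0005],"rot": [0,0,0],"fingers": -0.62}
    - {"travel": [0,0,-0.0005],"rot": [0,0,0],"fingers": -0.55}
    - {"travel": [0,0,-0.0005],"rot": [0,0,0],"fingers": -0.4}
    - {"travel": [0,0,-0.0005],"rot": [0,0,0],"fingers": -0.35}
    - {"travel": [0,0,-0.0005],"rot": [0,0,0],"fingers": -0.35}
  grip_force: 5

```text
time_s: 12.25
position: [0.4693, -0.1561, 0.0542]
tcp_rot: [[-0.403, 0.001, 0.915], [-0.915, -0.0, -0.403], [-0.0, -1.0, 0.001]]
contact_force: [0.2, -0.5, -0.0]
opening: 0.325
```

Run:
```python
from h import *
np.set_printoptions(precision=4,suppress=True)
s=r.get_state();print(s['position'],s['contact_force'],s['opening']*88)
im,d=shot('side','k')
cv2.imwrite('pics/k3.png',cv2.resize(im[270:370,325:445],None,fx=6,fy=6,interpolation=cv2.INTER_CUBIC))
e=np.array([np.cos(yaw),np.sin(yaw)]);f=np.array([-e[1],e[0]])
q=np.array([.4712,-.1567]);a=proj('side',[[*(q+x*e+y*f),.0399] for x,y in((-.03,-.055),(.05,0),(-.03,.055))]);print((a-[325,270]+.5)*6-.5)
```

```text
[ 0.4693 -0.1561  0.0542] [ 0.2298 -0.4913 -0.0488] 28.593852658756056
[[215.6245 364.1101]
 [419.1466 248.4144]
 [135.4549 176.7402]]
```

View pics/k3.png

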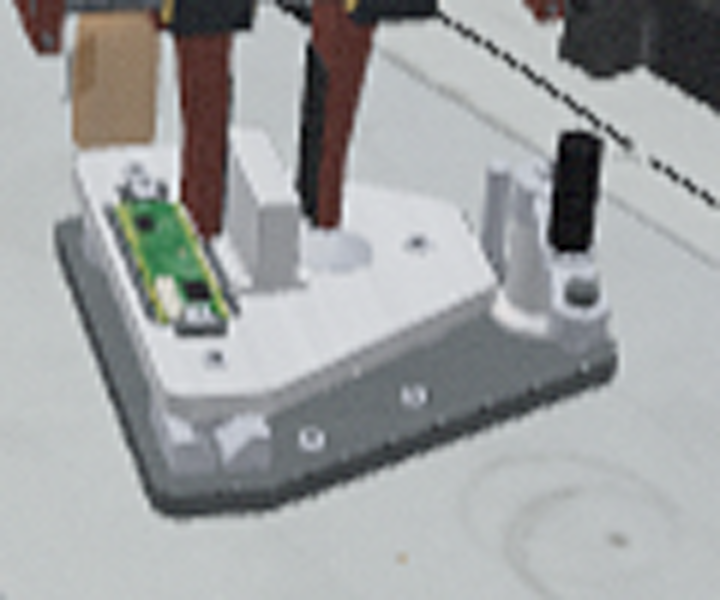

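>>> servo_tool:
  targets:
    - {"travel": [0,-0.01,0],"rot": [0,0,0],"fingers": -0.35}
    - {"travel": [0,-0.03,0],"rot": [0,0,0],"fingers": -0.35}
    - {"travel": [0,-0.065,0],"rot": [0,0,0],"fingers": -0.35}
    - {"travel": [0,-0.105,0],"rot": [0,0,0],"fingers": -0.35}
    - {"travel": [0,-0.14,0],"rot": [0,0,0],"fingers": -0.35}
    - {"travel": [0,-0.14,0],"rot": [0,0,0],"fingers": -0.35}

```text
time_s: 12.9
position: [0.4723, -0.1575, 0.1995]
tcp_rot: [[-0.403, 0.01, 0.915], [-0.915, -0.005, -0.403], [0.0, -1.0, 0.011]]
contact_force: [0.0, -0.9, 0.4]
opening: 0.327
```

Run:
```python
from h import *
np.set_printoptions(precision=4,suppress=True)
im,d=shot('side','l')
cv2.imwrite('pics/l3.png',cv2.resize(im[270:370,325:445],None,fx=6,fy=6,interpolation=cv2.INTER_CUBIC))
im,d=shot('top','l')
cv2.imwrite('pics/l4.png',cv2.resize(im[205:310,370:470],None,fx=5.7,fy=5.7,interpolation=cv2.INTER_CUBIC))
k=knob(1.4); rel(*k,.2,-55)
```

```text
travel [ 0.0424 -0.0043  0.0862] rot [-0.0039  0.5452 -0.0011]
```

View pics/l3.png

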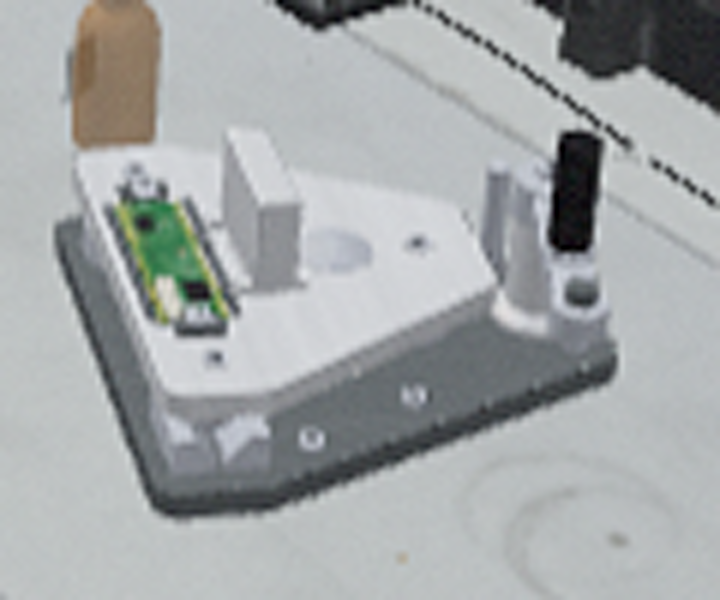

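View pics/l4.png

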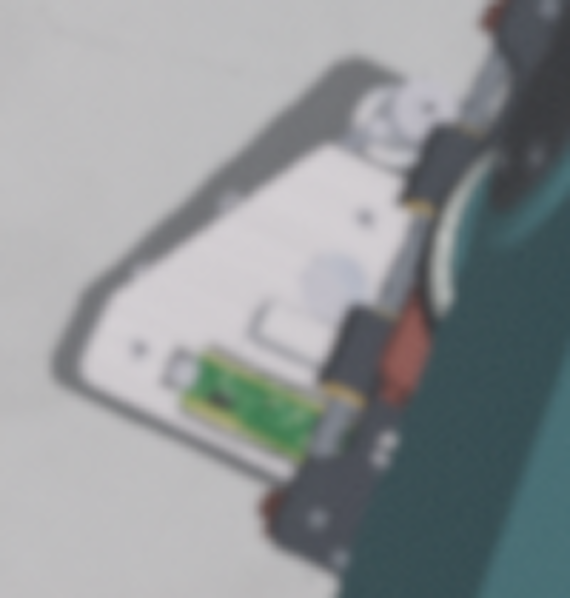

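Run:
```python
from h import *
np.set_printoptions(precision=4,suppress=True)
T=lambda u,v:(370+(u+.5)/5.7-.5,205+(v+.5)/5.7-.5)
S=lambda u,v:(325+(u+.5)/6-.5,270+(v+.5)/6-.5)
P=lambda n,p,z: ray(n,np.array([p[0]]),np.array([p[1]]),z)[0]
print('top cone hole',P('top',T(138,349),.0399),'flat hole',P('top',T(363,217),.0399))
print('side fg',P('side',S(215,357),.0399),'ff',P('side',S(417,243),.0399),'fc',P('side',S(135,170),.0399))
def tri(pt,ps):
    o=[];
    def M(n): 
        c=r.calibration(n);F=np.diag([1,-1,-1.]);return np.array(c['mtx'])@F@np.array(c['view'])[:3]
    X=cv2.triangulatePoints(M('top'),M('side'),np.array(pt).reshape(2,1),np.array(ps).reshape(2,1));return (X[:3]/X[3]).T
print('ff tri',tri(T(363,217),S(417,243)))
# base ref: pad, from pic d top & pic c side
Td=(200+(671.5)/2.9-.5,200+128.5/2.9-.5); Sc=(325+411.5/6-.5,290+189.5/6-.5)
print('pad tri',tri(Td,Sc)); print('cone tri',tri((200+559.5/2.9-.5,200+193.5/2.9-.5),(325+131.5/6-.5,290+104.5/6-.5)))
im,d=load('top','l'); 
for z0,(u,v) in (('ff',T(355,235)),('fc',T(150,335)),('x',T(270,300)[:2])):
    u,v=int(u),int(v); w=d[v-3:v+4,u-3:u+4]; U,V=np.meshgrid(np.arange(u-3,u+4),np.arange(v-3,v+4)); print(z0,np.median(deproj('top',U,V,w)[...,2]))
im0,d0=load('side','l')
U,V=np.meshgrid(np.arange(640),np.arange(480));Q=deproj('side',U,V,d0)
# plane fit on plate top
pts=[];
c=np.array([.4712,-.1565]);e=np.array([np.cos(yaw),np.sin(yaw)]);f=np.array([-e[1],e[0]])
L=Q[...,:2]-c; x=L@e;y=L@f
m=(d0>0)&(x>-.045)&(x<.06)&(abs(y)<.06*(1-(x+.045)/.16))&((x>.037)|(x<-.042)|(abs(y)>.035))&(abs(Q[...,2]-.04)<.006)
A=np.c_[x[m],y[m],np.ones(m.sum())];co=np.linalg.lstsq(A,Q[...,2][m],rcond=None)[0];print(m.sum(),co)
```

```text
top cone hole [ 0.4666 -0.0944  0.0399] flat hole [ 0.5178 -0.1769  0.0399]
side fg [ 0.4237 -0.1918  0.0399] ff [ 0.5185 -0.1741  0.0399] fc [ 0.4684 -0.0907  0.0399]
ff tri [[ 0.5171 -0.1761  0.0415]]
pad tri [[ 0.5169 -0.1766  0.0172]]
cone tri [[ 0.4661 -0.0937  0.0216]]
ff 0.04013268869220865
fc 0.04027909990358647
x 0.04069792294774022
437 [-0.0193  0.0045  0.0403]
```

Run:
```python
from h import *
np.set_printoptions(precision=4,suppress=True)
def fit(n,tag,c,yw,z):
    e=np.array([np.cos(yw),np.sin(yw)]);f=np.array([-e[1],e[0]])
    im,d=load(n,tag);U,V=np.meshgrid(np.arange(640),np.arange(480));Q=deproj(n,U,V,d)
    L=Q[...,:2]-c;x=L@e;y=L@f
    w=lambda x:.066-(x+.045)*.4
    for nm,m in(('front',(x>.038)&(x<.055)&(abs(y)<.018)),('+y',(x>-.045)&(x<0)&(y>.04)&(y<w(x))),('-y',(x>-.045)&(x<0)&(y<-.04)&(y>-w(x)))):
        m&=(d>0)&(abs(Q[...,2]-z)<.012); print(n,tag,nm,m.sum(),round(float(np.median(Q[...,2][m]))*1000,2) if m.any() else None)
fit('side','l',np.array([.4712,-.1562]),yaw,.04)
fit('top','l',np.array([.4715,-.1570]),yaw,.04)
fit('side','d',np.array([.4531,.2018]),np.radians(-1.2),.024)
fit('top','a',np.array([.4531,.2018]),np.radians(-1.2),.024)
```

```text
side l front 91 39.46
side l +y 82 39.88
side l -y 158 40.07
top l front 133 40.07
top l +y 176 40.4
top l -y 10 43.3
side d front 46 23.95
side d +y 54 23.67
side d -y 80 24.35
top a front 129 24.33
top a +y 163 23.9
top a -y 163 24.38
```

Run:
```python
from h import *
np.set_printoptions(precision=4,suppress=True)
p=ray('side',np.array([325+579.5/6-.5]),np.array([270+137.5/6-.5]),.1)[0]
q=p[:2]-PV-[0,.001];print(p,np.hypot(*q),(np.arctan2(q[1],q[0])-yaw-np.pi)%(2*np.pi),knob(1.4))
for th in(1.4,1.35):rel(*knob(th),.2,-55);rel(*knob(th),.078,-55)
```

```text
[ 0.5323 -0.2253  0.1   ] 0.0385910616607705 1.3710498677843468 [ 0.5314 -0.2298]
travel [ 0.0424 -0.0043  0.0862] rot [-0.0039  0.5452 -0.0011]
travel [0.0424 0.1177 0.0857] rot [-0.0039  0.5452 -0.0011]
travel [ 0.0419 -0.0043  0.0841] rot [-0.0039  0.5452 -0.0011]
travel [0.0419 0.1177 0.0836] rot [-0.0039  0.5452 -0.0011]
```

>>> servo_tool:
  targets:
    - {"travel": [0.012,-0.004,0.03],"rot": [0,0.14,0],"fingers": -0.3}
    - {"travel": [0.024,-0.004,0.06],"rot": [0,0.28,0],"fingers": -0.3}
    - {"travel": [0.042,-0.004,0.085],"rot": [-0.004,0.42,-0.001],"fingers": -0.3}
    - {"travel": [0.042,-0.004,0.085],"rot": [-0.004,0.545,-0.001],"fingers": -0.3}
    - {"travel": [0.042,-0.004,0.085],"rot": [-0.004,0.545,-0.001],"fingers": -0.3}
    - {"travel": [0.042,0.03,0.085],"rot": [-0.004,0.545,-0.001],"fingers": -0.3}
    - {"travel": [0.042,0.065,0.085],"rot": [-0.004,0.545,-0.001],"fingers": -0.3}
    - {"travel": [0.042,0.085,0.085],"rot": [-0.004,0.545,-0.001],"fingers": -0.3}
    - {"travel": [0.042,0.085,0.085],"rot": [-0.004,0.545,-0.001],"fingers": -0.3}

```text
time_s: 13.9
position: [0.5271, -0.2266, 0.1069]
tcp_rot: [[-0.817, -0.008, 0.577], [-0.577, 0.005, -0.817], [0.004, -1.0, -0.008]]
contact_force: [-0.5, 0.4, 0.2]
opening: 0.35
```

Run:
```python
from h import *
np.set_printoptions(precision=4,suppress=True)
s=r.get_state();print(s['position'],s['contact_force'],s['opening']*88)
im,d=shot('side','m')
cv2.imwrite('pics/m3.png',cv2.resize(im[230:370,325:485],None,fx=5,fy=5,interpolation=cv2.INTER_CUBIC))
rel(*knob(1.38),.078,-55)
```

```text
[ 0.5271 -0.2266  0.1069] [-0.5269  0.4351  0.2387] 30.75781740010907
travel [-0.0007  0.0308  0.0028] rot [0.0051 0.003  0.0022]
```

View pics/m3.png

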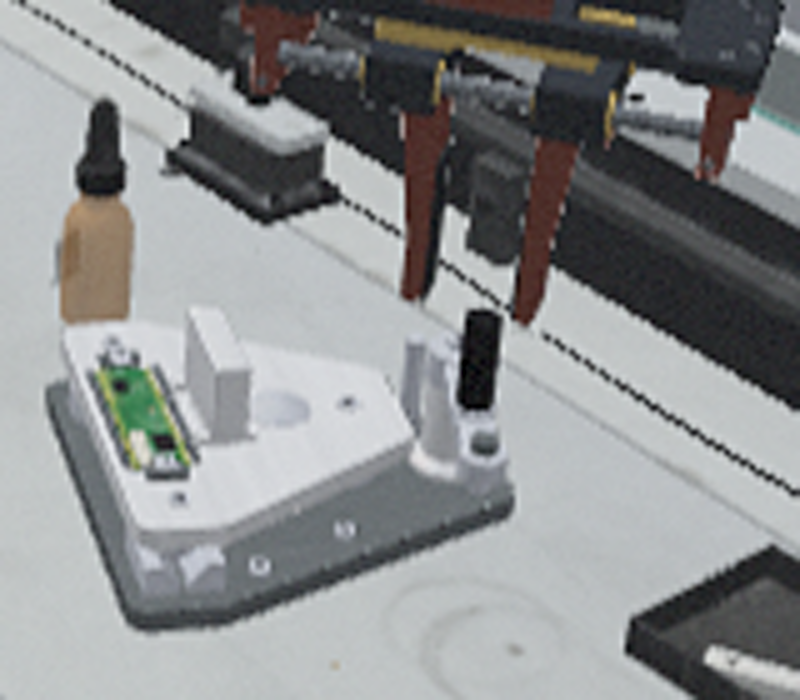

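Knob top at (482,315) in the crop lies between the fingertips (415,298) and (530,320). Going down.

>>> servo_tool:
  targets:
    - {"travel": [-0.001,0.003,0.003],"rot": [0.005,0.003,0.002],"fingers": -0.3}
    - {"travel": [-0.001,0.015,0.003],"rot": [0.005,0.003,0.002],"fingers": -0.3}
    - {"travel": [-0.001,0.025,0.003],"rot": [0.005,0.003,0.002],"fingers": -0.3}
    - {"travel": [-0.001,0.029,0.003],"rot": [0.005,0.003,0.002],"fingers": -0.3}
    - {"travel": [-0.001,0.029,0.003],"rot": [0.005,0.003,0.002],"fingers": -0.4}
    - {"travel": [-0.001,0.029,0.003],"rot": [0.005,0.003,0.002],"fingers": -0.4}

```text
time_s: 14.55
position: [0.531, -0.2293, 0.0798]
tcp_rot: [[-0.819, -0.0, 0.574], [-0.574, -0.0, -0.819], [0.0, -1.0, -0.0]]
contact_force: [0.2, 0.2, 0.4]
opening: 0.305
```

Run:
```python
from h import *
np.set_printoptions(precision=4,suppress=True)
s=r.get_state();print(s['position'],s['contact_force'],s['opening']*88)
for th,y in zip(np.arange(1.3,-.15,-.1),np.linspace(-57,-105,15)):
    print(th.round(2),end=' ');rel(*knob(th),.078,y)
```

```text
[ 0.531  -0.2293  0.0798] [0.1976 0.2212 0.4103] 26.848284134924917
1.3 travel [ 0.0013  0.0018 -0.0034] rot [0.0001 0.035  0.0002]
1.2 travel [ 0.0022  0.0018 -0.0075] rot [0.0001 0.0948 0.0002]
1.1 travel [ 0.0027  0.0018 -0.0117] rot [0.0001 0.1546 0.0002]
1.0 travel [ 0.0028  0.0018 -0.0159] rot [0.0001 0.2145 0.0002]
0.9 travel [ 0.0025  0.0018 -0.0201] rot [0.0001 0.2743 0.0002]
0.8 travel [ 0.0018  0.0018 -0.0242] rot [0.0001 0.3342 0.0002]
0.7 travel [ 0.0006  0.0018 -0.0283] rot [0.0001 0.394  0.0002]
0.6 travel [-0.0009  0.0018 -0.0322] rot [0.     0.4538 0.0002]
0.5 travel [-0.0028  0.0018 -0.0359] rot [0.     0.5137 0.0002]
0.4 travel [-0.0051  0.0018 -0.0394] rot [0.     0.5735 0.0002]
0.3 travel [-0.0078  0.0018 -0.0427] rot [0.     0.6334 0.0002]
0.2 travel [-0.0107  0.0018 -0.0457] rot [0.     0.6932 0.0003]
0.1 travel [-0.0139  0.0018 -0.0484] rot [0.     0.753  0.0003]
-0.0 travel [-0.0174  0.0018 -0.0507] rot [0.     0.8129 0.0003]
-0.1 travel [-0.0211  0.0018 -0.0527] rot [-0.      0.8727  0.0003]
```

>>> servo_tool:
  targets:
    - {"travel": [0.0013,0,-0.0034],"rot": [0,0.035,0],"fingers": -0.4}
    - {"travel": [0.0022,0,-0.0075],"rot": [0,0.095,0],"fingers": -0.4}
    - {"travel": [0.0027,0,-0.0117],"rot": [0,0.155,0],"fingers": -0.4}
    - {"travel": [0.0028,0,-0.0159],"rot": [0,0.215,0],"fingers": -0.4}
    - {"travel": [0.0025,0,-0.02],"rot": [0,0.274,0],"fingers": -0.4}
    - {"travel": [0.0018,0,-0.0242],"rot": [0,0.334,0],"fingers": -0.4}
    - {"travel": [0.0006,0,-0.0283],"rot": [0,0.394,0],"fingers": -0.4}
    - {"travel": [-0.0009,0,-0.0322],"rot": [0,0.454,0],"fingers": -0.4}
    - {"travel": [-0.0028,0,-0.0359],"rot": [0,0.514,0],"fingers": -0.4}
    - {"travel": [-0.0051,0,-0.0394],"rot": [0,0.574,0],"fingers": -0.4}
    - {"travel": [-0.0078,0,-0.0427],"rot": [0,0.633,0],"fingers": -0.4}
    - {"travel": [-0.0107,0,-0.0457],"rot": [0,0.693,0],"fingers": -0.4}
    - {"travel": [-0.0107,0,-0.0457],"rot": [0,0.693,0],"fingers": -0.4}

```text
time_s: 15.85
position: [0.5138, -0.1856, 0.0803]
tcp_rot: [[-0.997, 0.0, -0.082], [0.082, -0.0, -0.997], [-0.0, -1.0, 0.0]]
contact_force: [0.5, -0.7, -0.8]
opening: 0.299
```

Run:
```python
from h import *
np.set_printoptions(precision=4,suppress=True)
s=r.get_state();print(s['position'],s['contact_force'],s['opening']*88)
im,d=shot('side','n')
cv2.imwrite('pics/n3.png',cv2.resize(im[230:370,325:485],None,fx=5,fy=5,interpolation=cv2.INTER_CUBIC))
for th,y in zip(np.arange(.1,-.3,-.05),[-103]*8):
    print(th.round(2),end=' ');rel(*knob(th),.078,y)
```

```text
[ 0.5138 -0.1856  0.0803] [ 0.5493 -0.7204 -0.7862] 26.28900237386074
0.1 travel [-0.0005  0.0022 -0.0041] rot [-0.0003  0.1464 -0.0005]
0.05 travel [-0.001   0.0022 -0.0061] rot [-0.0003  0.1464 -0.0005]
0.0 travel [-0.0016  0.0022 -0.0081] rot [-0.0003  0.1464 -0.0005]
-0.05 travel [-0.0024  0.0022 -0.0101] rot [-0.0003  0.1464 -0.0005]
-0.1 travel [-0.0032  0.0022 -0.012 ] rot [-0.0003  0.1464 -0.0005]
-0.15 travel [-0.0042  0.0022 -0.0139] rot [-0.0003  0.1464 -0.0005]
-0.2 travel [-0.0052  0.0022 -0.0158] rot [-0.0003  0.1464 -0.0005]
-0.25 travel [-0.0063  0.0022 -0.0175] rot [-0.0003  0.1464 -0.0005]
```

View pics/n3.png

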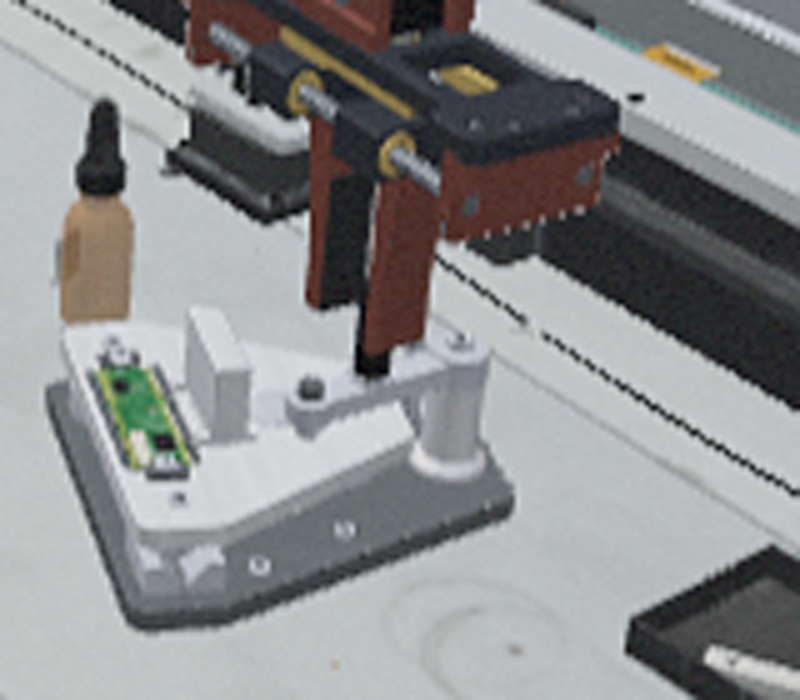

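>>> servo_tool:
  targets:
    - {"travel": [-0.0005,0,-0.002],"rot": [0,0.05,0],"fingers": -0.4}
    - {"travel": [-0.0005,0,-0.004],"rot": [0,0.1,0],"fingers": -0.4}
    - {"travel": [-0.001,0,-0.006],"rot": [0,0.146,0],"fingers": -0.4}
    - {"travel": [-0.0016,0,-0.008],"rot": [0,0.146,0],"fingers": -0.4}
    - {"travel": [-0.0024,0,-0.01],"rot": [0,0.146,0],"fingers": -0.4}
    - {"travel": [-0.0024,0,-0.01],"rot": [0,0.146,0],"fingers": -0.4}

```text
time_s: 16.5
position: [0.5171, -0.1761, 0.0803]
tcp_rot: [[-0.975, 0.0, -0.223], [0.223, -0.001, -0.975], [-0.0, -1.0, 0.0]]
contact_force: [-0.8, -1.0, -0.4]
opening: 0.301
```

Run:
```python
from h import *
np.set_printoptions(precision=4,suppress=True)
s=r.get_state();print(s['position'],s['contact_force'],s['contact_force']@np.array(s['tcp_rot']),s['opening']*88)
for th,y in zip(np.arange(0,-.3,-.05),[-103]*8):
    print(th.round(2),end=' ');rel(*knob(th),.078,y)
```

```text
[ 0.5171 -0.1761  0.0803] [-0.7915 -1.0274 -0.407 ] [0.5427 0.4072 1.1779] 26.496302426297227
0.0 travel [0.0005 0.0023 0.0019] rot [-0.0005  0.002  -0.0005]
-0.05 travel [ 0.      0.0023 -0.0002] rot [-0.0005  0.002  -0.0005]
-0.1 travel [-0.0006  0.0023 -0.0022] rot [-0.0005  0.002  -0.0005]
-0.15 travel [-0.0012  0.0023 -0.0042] rot [-0.0005  0.002  -0.0005]
-0.2 travel [-0.002   0.0023 -0.0061] rot [-0.0005  0.002  -0.0005]
-0.25 travel [-0.0028  0.0023 -0.0081] rot [-0.0005  0.002  -0.0005]
```

Now the plunger climb and stop: small steps with force watching.

>>> servo_tool:
  targets:
    - {"travel": [-0.0003,0,-0.001],"rot": [0,0,0],"fingers": -0.4}
    - {"travel": [-0.0006,0,-0.002],"rot": [0,0,0],"fingers": -0.4}
    - {"travel": [-0.0006,0,-0.002],"rot": [0,0,0],"fingers": -0.4}

```text
time_s: 16.8
position: [0.5182, -0.174, 0.0803]
tcp_rot: [[-0.975, 0.001, -0.223], [0.223, -0.0, -0.975], [-0.001, -1.0, 0.0]]
contact_force: [-0.1, -0.4, -1.2]
opening: 0.3
```

>>> servo_tool:
  targets:
    - {"travel": [-0.0003,0,-0.0008],"rot": [0,0,0],"fingers": -0.4}
    - {"travel": [-0.0005,0,-0.0015],"rot": [0,0,0],"fingers": -0.4}
    - {"travel": [-0.0005,0,-0.0015],"rot": [0,0,0],"fingers": -0.4}

```text
time_s: 17.1
position: [0.5193, -0.1725, 0.0803]
tcp_rot: [[-0.975, 0.001, -0.223], [0.223, 0.0, -0.975], [-0.001, -1.0, -0.0]]
contact_force: [-0.7, -1.4, -0.5]
opening: 0.301
```

Run:
```python
from h import *
np.set_printoptions(precision=4,suppress=True)
s=r.get_state();print(s['position'],s['contact_force'],s['contact_force']@np.array(s['tcp_rot']),s['opening']*88)
im,d=shot('side','o')
cv2.imwrite('pics/o3.png',cv2.resize(im[265:345,365:465],None,fx=7,fy=7,interpolation=cv2.INTER_CUBIC))
print(knob(0))
```

```text
[ 0.5193 -0.1725  0.0803] [-0.6933 -1.3848 -0.5239] [0.3676 0.5231 1.5047] 26.463552075338733
[ 0.5162 -0.1778]
```

View pics/o3.png

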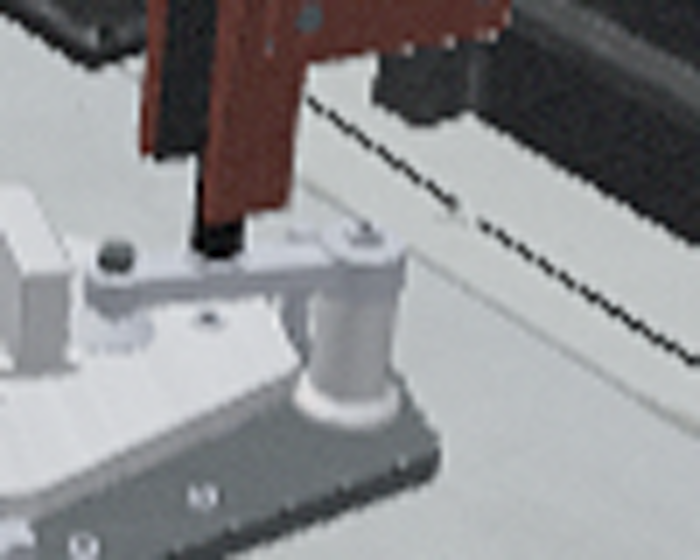

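>>> servo_tool:
  targets:
    - {"travel": [-0.0003,0,-0.0007],"rot": [0,0,0],"fingers": -0.4}
    - {"travel": [-0.0004,0,-0.0012],"rot": [0,0,0],"fingers": -0.4}
    - {"travel": [-0.0004,0,-0.0012],"rot": [0,0,0],"fingers": -0.4}

```text
time_s: 17.45
position: [0.5199, -0.1715, 0.0802]
tcp_rot: [[-0.975, 0.001, -0.223], [0.223, -0.0, -0.975], [-0.001, -1.0, -0.0]]
contact_force: [-1.9, -3.1, 1.1]
opening: 0.3
```

>>> servo_tool:
  targets:
    - {"travel": [-0.0003,0,-0.0006],"rot": [0,0,0],"fingers": -0.4}
    - {"travel": [-0.0003,0,-0.001],"rot": [0,0,0],"fingers": -0.4}
    - {"travel": [-0.0003,0,-0.001],"rot": [0,0,0],"fingers": -0.4}

```text
time_s: 17.75
position: [0.52, -0.1714, 0.0802]
tcp_rot: [[-0.975, 0.0, -0.222], [0.222, -0.001, -0.975], [-0.0, -1.0, 0.001]]
contact_force: [-3.3, -5.0, -0.4]
opening: 0.299
```

>>> servo_tool:
  targets:
    - {"travel": [-0.0003,0,-0.001],"rot": [0,0,0],"fingers": -0.4}
    - {"travel": [-0.0005,0,-0.002],"rot": [0,0,0],"fingers": -0.4}
    - {"travel": [-0.0005,0,-0.002],"rot": [0,0,0],"fingers": -0.4}

```text
time_s: 18.05
position: [0.52, -0.1711, 0.0802]
tcp_rot: [[-0.975, -0.002, -0.221], [0.221, -0.004, -0.975], [0.001, -1.0, 0.004]]
contact_force: [-6.5, -8.9, 0.9]
opening: 0.305
```

Run:
```python
from h import *
np.set_printoptions(precision=4,suppress=True)
s=r.get_state();print(s['position'],s['contact_force'],s['contact_force']@np.array(s['tcp_rot']),s['opening']*88)
im,d=shot('side','p')
cv2.imwrite('pics/p3.png',cv2.resize(im[265:345,365:465],None,fx=7,fy=7,interpolation=cv2.INTER_CUBIC))
```

```text
[ 0.52   -0.1711  0.0802] [-6.4761 -8.8991  0.8646] [ 4.3464 -0.8188 10.1153] 26.79831194505347
```

View pics/p3.png

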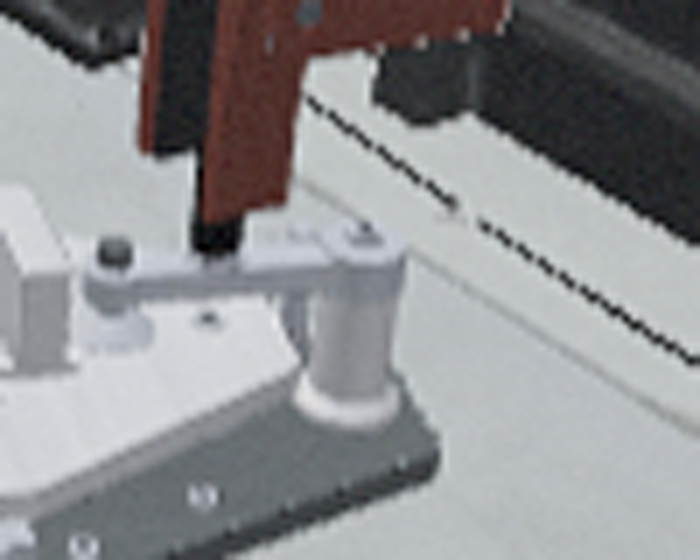

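>>> servo_tool:
  targets:
    - {"travel": [0,0,0.002],"rot": [0,0,0],"fingers": -0.4}
    - {"travel": [0,0,0.0045],"rot": [0,0,0],"fingers": -0.35}
    - {"travel": [0,0,0.005],"rot": [0,0,0],"fingers": -0.3}
    - {"travel": [0,0,0.005],"rot": [0,0,0],"fingers": -0.3}

```text
time_s: 18.5
position: [0.5192, -0.1759, 0.0803]
tcp_rot: [[-0.975, -0.001, -0.222], [0.222, -0.004, -0.975], [0.0, -1.0, 0.004]]
contact_force: [-0.7, -0.1, -0.5]
opening: 0.351
```

>>> servo_tool:
  targets:
    - {"travel": [0,-0.02,0],"rot": [0,0,0],"fingers": -0.3}
    - {"travel": [0,-0.05,0],"rot": [0,0,0],"fingers": -0.3}
    - {"travel": [0,-0.09,0],"rot": [0,0,0],"fingers": -0.3}
    - {"travel": [0,-0.13,0],"rot": [0,0,0],"fingers": -0.3}
    - {"travel": [0,-0.13,0.04],"rot": [0,0,0],"fingers": -0.3}
    - {"travel": [0,-0.13,0.08],"rot": [0,0,0],"fingers": -0.3}
    - {"travel": [0,-0.13,0.12],"rot": [0,0,0],"fingers": -0.3}
    - {"travel": [0,-0.13,0.16],"rot": [0,0,0],"fingers": -0.3}
    - {"travel": [0,-0.13,0.2],"rot": [0,0,0],"fingers": -0.3}
    - {"travel": [0,-0.13,0.24],"rot": [0,0,0],"fingers": -0.3}
    - {"travel": [0,-0.13,0.24],"rot": [0,0,0],"fingers": -0.3}

```text
time_s: 19.6
position: [0.4655, -0.4142, 0.2112]
tcp_rot: [[-0.974, -0.0, -0.225], [0.225, -0.006, -0.974], [-0.001, -1.0, 0.006]]
contact_force: [0.3, 0.6, -0.3]
opening: 0.346
```

Run:
```python
from h import *
np.set_printoptions(precision=4,suppress=True)
s=r.get_state();print(s['time_s'],s['position'],s['contact_force'])
im,d=shot('top','q')
cv2.imwrite('pics/q1.png',cv2.resize(im[205:310,370:470],None,fx=5.7,fy=5.7,interpolation=cv2.INTER_CUBIC))
im,d=shot('side','q')
cv2.imwrite('pics/q2.png',cv2.resize(im[265:365,325:465],None,fx=5.7,fy=5.7,interpolation=cv2.INTER_CUBIC))
```

```text
19.6 [ 0.4655 -0.4142  0.2112] [ 0.3387  0.6478 -0.2943]
```

View pics/q1.png

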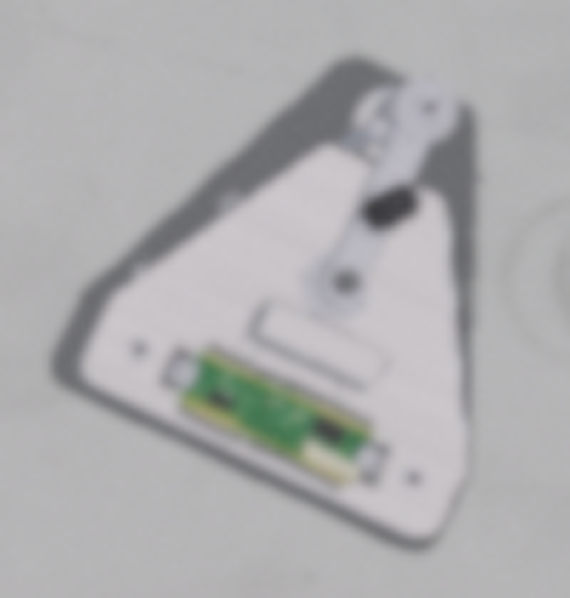

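View pics/q2.png

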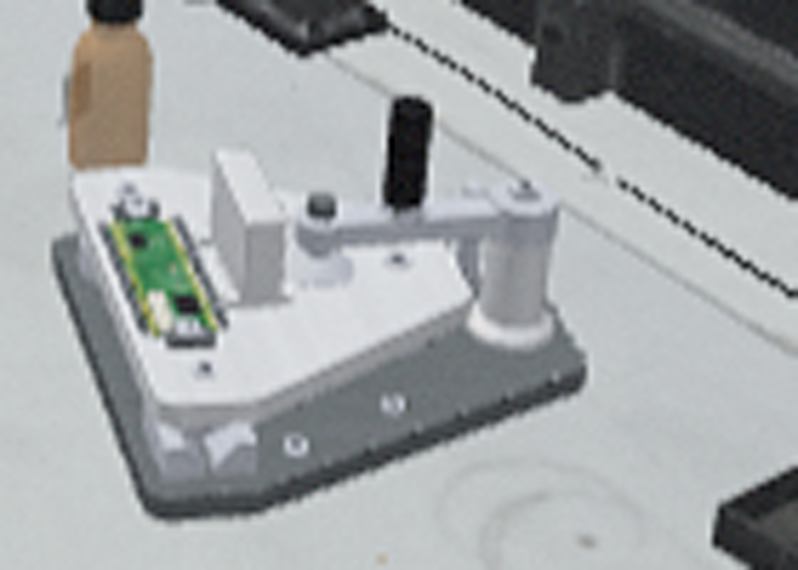

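Run:
```python
from h import *
np.set_printoptions(precision=4,suppress=True)
P=lambda u,v,z: ray('top',np.array([370+(u+.5)/5.7-.5]),np.array([205+(v+.5)/5.7-.5]),z)[0]
pv,e,c,g=P(430,106,.062),P(345,283,.063),P(139,349,.0399),P(413,478,.0399)
print(pv,e,c,g)
a=np.arctan2(*(e-pv)[1::-1]);n=np.arctan2(*(c-g)[1::-1])-np.pi/2
print('nest yaw',np.degrees(n),'theta vs nest',a-n-np.pi,'vs base',a-yaw-np.pi,np.hypot(*(e-pv)[:2]))
im,d=load('top','q');U,V=np.meshgrid(np.arange(640),np.arange(480));Q=deproj('top',U,V,d)
o=np.array([.4715,-.157]);ee=np.array([np.cos(yaw),np.sin(yaw)]);ff=np.array([-ee[1],ee[0]]);L=Q[...,:2]-o;x=L@ee;y=L@ff
w=.066-(x+.045)*.4
for m in((x>.04)&(x<.055)&(abs(y)>.008)&(abs(y)<.02),(x>-.045)&(x<0)&(y>.04)&(y<w),(x>-.045)&(x<0)&(y<-.04)&(y>-w)):
    m=m&(d>0)&(abs(Q[...,2]-.04)<.01);print(m.sum(),np.median(Q[...,2][m]))
for nme,u,v in(('dropper',(359,243),.1),('x',(355,281),.04)):pass
i0,_=load('top','a');df=cv2.absdiff(im,i0)[150:300,130:370].max(-1);print('changed px bystander area minus nest',[(k,int((cv2.absdiff(im,i0)[b[1]-18:b[1]+18,b[0]-18:b[0]+18].max(-1)>40).sum())) for k,b in dict(dropper=(359,243),loupe=(355,281),tape=(164,266),cup=(145,206)).items()])
```

```text
[ 0.5569 -0.1961  0.062 ] [ 0.4914 -0.1655  0.063 ] [ 0.4666 -0.0948  0.0399] [ 0.4222 -0.1958  0.0399]
nest yaw -23.715925012853354 theta vs nest -0.023375222264687245 vs base -0.02103517229440932 0.07224516284724505
70 0.03941387249345496
178 0.040035910132173
173 0.040033030415869586
changed px bystander area minus nest [('dropper', 0), ('loupe', 0), ('tape', 0), ('cup', 0)]
```

Run:
```python
from h import *
s=r.get_state();print(s['time_s'],abs(s['qd']).max());print(r.sign_off())
```

```text
19.7 0.03128895795832978
the job is handed in; nothing more can be done
None
```

The nest is on the base with the hold-down arm back over it, and I handed the job in at 19.7 s of the 67 s allowed. The sign-off gives no verdict.

**What I did:** I swung the hold-down arm out to about 1.4 rad. I then carried the nest over level and set it down gently, with about 11 N of contact. I released it and let it slide home. Finally I pushed the arm back until it met firm resistance (10 N with no further movement), backed off and moved the gripper well clear.

**Last checks from the images:**
- **Nest seating:** the plate top measures 39.4 to 40.0 mm at the three feet, against 39.9 mm nominal. The holes above the feet are within about 1 mm of the cone and groove positions, and the heading matches the base to 0.2 degrees.
- **Hold-down arm:** its angle reads −0.02 rad, which is at the stop within measuring error.
- **Bystanders:** the dropper, loupe, tape roll and cup show no change between the first and last top views.

**Uncertain or disagreeing:**
- **Plunger travel:** I could not measure how far the plunger is pushed in. I infer it from the arm being at its stop over a seated nest.
- **Camera offset:** the side view placed things about 1.5 mm further in y than the top view, so I mostly compared positions within one camera.
- **Plane fit:** one early fit to the side depth gave about 1 degree of tilt. The height checks at the feet did not support it.

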